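Turn the light-maze mirrors face up and seat them in their stands

ROBOT

A 6-joint arm with a two-finger parallel gripper is mounted at the origin on the work surface. World frame = base frame: x ahead of the robot, y to its left, z up, the work surface at z = 0. Lengths are in m, angles in rad, forces in N, time in s.
With the tool pointing down it reaches from about 0.325 to 0.775 m from the base axis. Payload 9.3 kg.
Tool frame: the origin (TCP) lies on the centre line of the jaws, within the pads' length; the fingertips stand 19 mm ahead of it and the grasp point (between the pads) is the TCP (env.tips_ahead is the z of the fingertips in the tool frame, in m); z points along the fingers, y is the direction in which the jaws open and shut (so a half turn about z gives the same grasp; the last joint's range is limited). The gripper opens to 85 mm and grips with 20 to 120 N. Pads are 22 mm wide; open, the fingers measure 114 mm over their backs; the gripper's body (76 mm by 85 mm) begins 54 mm behind the grasp point. The pads swing forward as they close: fully open they stand 13 mm farther back than shut.
Start: joints at [1.122, 0.259, 0.021, 1.334, 0, 1.418], TCP at [0.16, 0.526, 0.25] pointing down, gripper open.
Joint ranges: [-3.04, 3.04], [-0.91, 1.82], [-1.04, 1.36], [-1.92, 1.95], [-1.52, 1.45], [-3.14, 3.14]. Speed limits (rad/s): [2.22, 2.22, 2.79, 3.14, 3.14, 3.14].

INTERFACE

Orientations are given as a unit quaternion [w, x, y, z].
In Python, from workcell import env gives the robot as it stands.
- The arm moves only by the tool arm_command, never from a script. Its argument "steps" is a list of rows, each a list of 6 numbers: the shift along the world's x, y, z in m, then the turn, a rotation vector about the world's x, y, z in rad. A call has 1 to 8 rows; each row shifts and turns the commanded pose from where the row before left it; what a row does not reach is not made up. A row lasts 1/10 s, in which the tool goes at most 50 mm and 8.59 degrees, less where a joint would pass 70% of its speed; a pose out of reach is approached as far as the arm can. A call is refused whole if a number of a shift passes 0.05 or a number of a turn 0.15, either way. A call with a gripper value outside its range is refused whole. "fingers" is the opening, from -1 (shut) to 1 (fully open), set as the call begins (left out, the last holds). The fingers move at their own pace and stop on an object; "newtons" is the grip in N (left out, the last holds). Time passes only in rows, so rows that do not move let the fingers close. It gives the time, the measured TCP pose, the force and the opening at its end, in the units of the state.
- env.observe(): the state, without advancing time (a new reading comes with each control period).
- env.snapshot(name): name is "scene" or "top"; returns a dict with "frame" (384x512x3 uint8, red, green, blue), "intrinsics" (3x3 intrinsics, pixels), "dist" ([k1, k2, p1, p2, k3] as OpenCV has them; the pictures are not rectified), "xyz" and "attitude" of the camera in the world. Camera axes: x right, y up, looking along -z (the intrinsics and any distortion apply to the point x, -y, -z); pixel columns grow to the right and rows downward; lengths in m; the calibration is good to about 2 mm. A picture is of the moment at which its call begins. There is no depth.
- env.hand_in(): hands the job in, once; it reports no verdict.
Trained networks look in a picture, given as the dict that the camera call returned (one of the last four; its "shot" number tells which), for a name from the list of things; names that differ only in an ending like _2 or _b are one class to them, and where a whole thing is asked for, a point or a joint stands for the part that bears it (a point fixed in the world has none). Each returns a list of dicts, best first, with "p" (0 to 1); they miss things now and then, are a little off and sometimes report something else, mostly with a low value. They report only what shows in the picture. A call takes as long as a camera call.
- env.spot_in(picture, target): "point" ([x, y, z] in m, in the coordinates of the camera as it stood for that picture, good to about 4 mm: the middle of the surface that is visible of it).
- env.masks_of(picture, target): "region" (384x512 bool, what is visible of it).
The state is a dict: "clock": time; "qpos": joint angles; "joint_velocities": joint speeds; "joint_torque": joint torques, N m; "ee_pos": TCP position; "eef_rot": TCP orientation; "wrist_force": force on the tool from outside, world axes, zero at the start; "moment": the same for the moment, N m; "gripper_width": finger opening in m.
Only numpy, scipy, OpenCV 4.12 (cv2) and the standard library are available. Lean on these libraries where they do the work, as an engineer would, in place of code of your own. Each camera call takes 0.05 s, during which the arm holds its last target. There are 200 camera calls.

TASK

Get the light-maze mirrors ready for class: using the flat lifter, turn every face-down mirror over so that it is face up; fingers must not touch a mirror while it is face down. Then seat each one, mirror side up, in a stand of its own: centred and square, its back bearing on all three brass points and its lower edge home against the two stop pins. Finally leave the lifter lying flat along its cork pad, blade pointing the way it did, and do not push the other things on the desk about.

Things in the scene. Friction and masses are not known exactly. Their poses are not given: they have to be found in the camera images.
- mirror1_mid (a point): plywood carrier 56 x 56 x 6 mm, a 38 x 38 x 6 mm mirror tile glued centrally on one face (9 mm overhang all round), 40 g. Starts face down on the desk: tile 0-6 mm up, carrier 6-12 mm, so a 6 mm gap under each overhang. Point: the centre, where tile meets carrier. z points from the mirror face to the carrier's back: up when face down, down once face up; x, y square to its sides. None if absent.
- mirror2_mid (a point): another mirror like mirror1 (same sizes, point and axes). None if absent.
- mirror3_mid (a point): another mirror like mirror1 (same sizes, point and axes). None if absent.
- lifter_grip (a point): lifter lying flat: steel blade 140 x 36 x 2 mm, on it near the rear a plywood grip block 44 long (x), 18 wide (y), 34 high; 100 g. Point: middle of the block, 19 mm above the blade's underside. x points to the blade's front edge, z up. The blade reaches 110 mm ahead of this point, 30 mm behind, 18 mm to each side.
- lifter_tip (a point): middle of the lifter's front edge, 1 mm above the blade's underside; axes as lifter_grip
- pad: the lifter's cork pad, fixed, 180 (x) x 80 (y) x 3 mm; origin under its middle. The lifter starts on it, blade pointing to the pad's +x.
- stand1_seat: sloped seat of a fixed plywood stand. Origin: where the middle of a seated carrier's back lies, 47 mm above the desk. z square to the seat, leaning 0.28 rad to the robot's side; x up the slope, y level. Three ball points at z = 0 (x -18, y +-15; x 20, y 0 mm); two 5 mm stop pins at x -30.5, y +-14, tops at z 6: a carrier home on both has x = 0. Let go on the slippery points, it slides down.
- stand2_seat: seat of another stand like stand1 (same sizes, origin and axes)
- stand3_seat: seat of another stand like stand1 (same sizes, origin and axes)
- stand1_a: lower +y brass ball point (radius 4 mm) of stand1; origin at its top. The seat plate lies 8 mm below the points, x -35 to 27 mm; plate and stand are 44 mm wide (y), so a carrier overhangs both sides by 6 mm
- stand1_b: lower -y brass ball point (radius 4 mm) of stand1; origin at its top
- stand1_c: upper brass ball point (radius 4 mm) of stand1; origin at its top
- stand2_a: lower +y brass ball point (radius 4 mm) of stand2; origin at its top
- stand2_b: lower -y brass ball point (radius 4 mm) of stand2; origin at its top
- stand2_c: upper brass ball point (radius 4 mm) of stand2; origin at its top
- stand3_a: lower +y brass ball point (radius 4 mm) of stand3; origin at its top
- stand3_b: lower -y brass ball point (radius 4 mm) of stand3; origin at its top
- stand3_c: upper brass ball point (radius 4 mm) of stand3; origin at its top
- pencil_cup: bystander: white plastic cup of pencils, rim diameter 76, 95 tall (pencils to 160); origin under its middle
- glue: bystander: white plastic glue bottle with an orange cap, diameter 48, 130 tall; origin under its middle
- tape: bystander: roll of clear tape lying flat, outer diameter 84, 19 high; origin under its middle
- padlock: bystander: brass padlock lying flat, 36 x 60, 16 high; origin under its brass body
- offcut: bystander: narrow toothed plywood offcut lying flat, 150 x 35 x 6; origin under its middle
- eraser: bystander: eraser, 44 x 20 x 12; origin under its middle

How it is judged:
On the way:
1. every mirror is face up (lying on the desk or already seated) (angle between each of mirror1_mid, mirror2_mid, mirror3_mid's own z axis and vertical above 2.5 rad), for 0.3 s.
At the end, for the whole second after the job is handed in: Each mirror rests face up in its own stand, loading all three points, parallel within 0.06 rad, back within 2.5 mm of the points' plane, within 4 mm of the pins, centred within 7 mm, square within 0.12 rad. Lifter at rest flat on its pad, along it within 0.3 rad and 30 mm, blade to +x (((angle between mirror1_mid's own z axis and vertical above 2.5 rad and angle between the z axis of mirror1_mid and the z axis of stand1_seat, either way round below 0.06 rad and z of mirror1_mid in the frame of stand1_seat between 0.0035 and 0.0085 m and x of mirror1_mid in the frame of stand1_seat between -0.003 and 0.004 m and y of mirror1_mid in the frame of stand1_seat between -0.007 and 0.007 m and (angle between the x axis of mirror1_mid and the x axis of stand1_seat, either way round below 0.12 rad or angle between the x axis of mirror1_mid and the y axis of stand1_seat, either way round below 0.12 rad) and contact force between mirror1 and stand1_a above 0.02 N and contact force between mirror1 and stand1_b above 0.02 N and contact force between mirror1 and stand1_c above 0.02 N and linear speed of mirror1 below 0.02 m/s) or (angle between mirror1_mid's own z axis and vertical above 2.5 rad and angle between the z axis of mirror1_mid and the z axis of stand2_seat, either way round below 0.06 rad and z of mirror1_mid in the frame of stand2_seat between 0.0035 and 0.0085 m and x of mirror1_mid in the frame of stand2_seat between -0.003 and 0.004 m and y of mirror1_mid in the frame of stand2_seat between -0.007 and 0.007 m and (angle between the x axis of mirror1_mid and the x axis of stand2_seat, either way round below 0.12 rad or angle between the x axis of mirror1_mid and the y axis of stand2_seat, either way round below 0.12 rad) and contact force between mirror1 and stand2_a above 0.02 N and contact force between mirror1 and stand2_b above 0.02 N and contact force between mirror1 and stand2_c above 0.02 N and linear speed of mirror1 below 0.02 m/s) or (angle between mirror1_mid's own z axis and vertical above 2.5 rad and angle between the z axis of mirror1_mid and the z axis of stand3_seat, either way round below 0.06 rad and z of mirror1_mid in the frame of stand3_seat between 0.0035 and 0.0085 m and x of mirror1_mid in the frame of stand3_seat between -0.003 and 0.004 m and y of mirror1_mid in the frame of stand3_seat between -0.007 and 0.007 m and (angle between the x axis of mirror1_mid and the x axis of stand3_seat, either way round below 0.12 rad or angle between the x axis of mirror1_mid and the y axis of stand3_seat, either way round below 0.12 rad) and contact force between mirror1 and stand3_a above 0.02 N and contact force between mirror1 and stand3_b above 0.02 N and contact force between mirror1 and stand3_c above 0.02 N and linear speed of mirror1 below 0.02 m/s)) and ((angle between mirror2_mid's own z axis and vertical above 2.5 rad and angle between the z axis of mirror2_mid and the z axis of stand1_seat, either way round below 0.06 rad and z of mirror2_mid in the frame of stand1_seat between 0.0035 and 0.0085 m and x of mirror2_mid in the frame of stand1_seat between -0.003 and 0.004 m and y of mirror2_mid in the frame of stand1_seat between -0.007 and 0.007 m and (angle between the x axis of mirror2_mid and the x axis of stand1_seat, either way round below 0.12 rad or angle between the x axis of mirror2_mid and the y axis of stand1_seat, either way round below 0.12 rad) and contact force between mirror2 and stand1_a above 0.02 N and contact force between mirror2 and stand1_b above 0.02 N and contact force between mirror2 and stand1_c above 0.02 N and linear speed of mirror2 below 0.02 m/s) or (angle between mirror2_mid's own z axis and vertical above 2.5 rad and angle between the z axis of mirror2_mid and the z axis of stand2_seat, either way round below 0.06 rad and z of mirror2_mid in the frame of stand2_seat between 0.0035 and 0.0085 m and x of mirror2_mid in the frame of stand2_seat between -0.003 and 0.004 m and y of mirror2_mid in the frame of stand2_seat between -0.007 and 0.007 m and (angle between the x axis of mirror2_mid and the x axis of stand2_seat, either way round below 0.12 rad or angle between the x axis of mirror2_mid and the y axis of stand2_seat, either way round below 0.12 rad) and contact force between mirror2 and stand2_a above 0.02 N and contact force between mirror2 and stand2_b above 0.02 N and contact force between mirror2 and stand2_c above 0.02 N and linear speed of mirror2 below 0.02 m/s) or (angle between mirror2_mid's own z axis and vertical above 2.5 rad and angle between the z axis of mirror2_mid and the z axis of stand3_seat, either way round below 0.06 rad and z of mirror2_mid in the frame of stand3_seat between 0.0035 and 0.0085 m and x of mirror2_mid in the frame of stand3_seat between -0.003 and 0.004 m and y of mirror2_mid in the frame of stand3_seat between -0.007 and 0.007 m and (angle between the x axis of mirror2_mid and the x axis of stand3_seat, either way round below 0.12 rad or angle between the x axis of mirror2_mid and the y axis of stand3_seat, either way round below 0.12 rad) and contact force between mirror2 and stand3_a above 0.02 N and contact force between mirror2 and stand3_b above 0.02 N and contact force between mirror2 and stand3_c above 0.02 N and linear speed of mirror2 below 0.02 m/s)) and ((angle between mirror3_mid's own z axis and vertical above 2.5 rad and angle between the z axis of mirror3_mid and the z axis of stand1_seat, either way round below 0.06 rad and z of mirror3_mid in the frame of stand1_seat between 0.0035 and 0.0085 m and x of mirror3_mid in the frame of stand1_seat between -0.003 and 0.004 m and y of mirror3_mid in the frame of stand1_seat between -0.007 and 0.007 m and (angle between the x axis of mirror3_mid and the x axis of stand1_seat, either way round below 0.12 rad or angle between the x axis of mirror3_mid and the y axis of stand1_seat, either way round below 0.12 rad) and contact force between mirror3 and stand1_a above 0.02 N and contact force between mirror3 and stand1_b above 0.02 N and contact force between mirror3 and stand1_c above 0.02 N and linear speed of mirror3 below 0.02 m/s) or (angle between mirror3_mid's own z axis and vertical above 2.5 rad and angle between the z axis of mirror3_mid and the z axis of stand2_seat, either way round below 0.06 rad and z of mirror3_mid in the frame of stand2_seat between 0.0035 and 0.0085 m and x of mirror3_mid in the frame of stand2_seat between -0.003 and 0.004 m and y of mirror3_mid in the frame of stand2_seat between -0.007 and 0.007 m and (angle between the x axis of mirror3_mid and the x axis of stand2_seat, either way round below 0.12 rad or angle between the x axis of mirror3_mid and the y axis of stand2_seat, either way round below 0.12 rad) and contact force between mirror3 and stand2_a above 0.02 N and contact force between mirror3 and stand2_b above 0.02 N and contact force between mirror3 and stand2_c above 0.02 N and linear speed of mirror3 below 0.02 m/s) or (angle between mirror3_mid's own z axis and vertical above 2.5 rad and angle between the z axis of mirror3_mid and the z axis of stand3_seat, either way round below 0.06 rad and z of mirror3_mid in the frame of stand3_seat between 0.0035 and 0.0085 m and x of mirror3_mid in the frame of stand3_seat between -0.003 and 0.004 m and y of mirror3_mid in the frame of stand3_seat between -0.007 and 0.007 m and (angle between the x axis of mirror3_mid and the x axis of stand3_seat, either way round below 0.12 rad or angle between the x axis of mirror3_mid and the y axis of stand3_seat, either way round below 0.12 rad) and contact force between mirror3 and stand3_a above 0.02 N and contact force between mirror3 and stand3_b above 0.02 N and contact force between mirror3 and stand3_c above 0.02 N and linear speed of mirror3 below 0.02 m/s)) and x of lifter_tip in the frame of pad between 0.03 and 0.12 m and y of lifter_grip in the frame of pad between -0.03 and 0.03 m and angle between the x axis of lifter_grip and the x axis of pad, either way round below 0.3 rad and angle between lifter_grip's own z axis and vertical below 0.08 rad and height (world z) of lifter below 0.006 m and linear speed of lifter below 0.02 m/s); the robot touches nothing.
It fails at once if the fingers or arm press on a mirror (over 1 N) while it lies face down ((angle between mirror1_mid's own z axis and vertical below 0.6 rad and contact force between any of the fingers, the arm and mirror1 above 1 N) or (angle between mirror2_mid's own z axis and vertical below 0.6 rad and contact force between any of the fingers, the arm and mirror2 above 1 N) or (angle between mirror3_mid's own z axis and vertical below 0.6 rad and contact force between any of the fingers, the arm and mirror3 above 1 N)).
It fails at once if a bystander is pushed more than 40 mm or tipped (distance of any of pencil_cup, glue, tape, padlock, offcut, eraser from where it was at the start of the episode above 0.04 m or angle between any of pencil_cup, glue's own z axis and vertical above 0.6 rad).
Of mirror1, mirror2, mirror3 only 2 to 3 are there at a start; the rules pass over those that are not, and their reading is None.
At some moment in a run one of lifter may be knocked a few centimetres aside while the robot is not near it.
Once in a run the grip may slacken for a moment while it holds something.
It also fails if it takes over 210 s, if anything falls off the work surface, if the arm or the gripper's body presses on something with over 40 N, if the wrist force passes 120 N, or if a joint passes its speed limit or range.

## Working session

There is one attempt and no reset: what is moved stays moved. The work goes in short steps, Python scripts to look and compute and a tool call to move; the robot and the scene stay as the last step left them, time stands still between calls to the robot, and variables do not carry over. Pictures are saved under pics/ and viewed, about 12 in all and at most 16, crops included, and the job is handed in when it is done.

Besides the shell and the picture viewer there is one more tool, called after "Emit:" as name([rows], argument=value, ...), one row to a line, values as JSON. arm_command: Moves the arm, as the interface text tells. Its arguments: {"type":"object","properties":{"steps":{"type":"array","items":{"type":"array","items":{"type":"number"}}},"fingers":{"type":"number"},"newtons":{"type":"number"}},"required":["steps"]}

```bash
mkdir -p pics; ls
cat > h.py <<'E'
import numpy as np, cv2
from scipy.spatial.transform import Rotation as R
from workcell import env
def rot(q): return R.from_quat([q[1],q[2],q[3],q[0]])
def cam(p):
    a=p['attitude']; a=np.array(a)
    return (a if a.shape==(3,3) else rot(a).as_matrix()), np.array(p['xyz'])
def world(p,pt):
    A,t=cam(p); return A@np.array(pt)+t
def pix2world(p,uv,z):
    A,t=cam(p)
    n=cv2.undistortPoints(np.array(uv,float).reshape(-1,1,2),np.array(p['intrinsics']),np.array(p['dist'])).reshape(-1,2)
    d=np.c_[n[:,0],-n[:,1],-np.ones(len(n))]@A.T
    return t+d*((z-t[2])/d[:,2])[:,None]
def proj(p,P):
    A,t=cam(p); c=(np.atleast_2d(P)-t)@A; c[:,1]*=-1; c[:,2]*=-1
    return cv2.projectPoints(c.reshape(-1,1,3),np.zeros(3),np.zeros(3),np.array(p['intrinsics']),np.array(p['dist']))[0].reshape(-1,2)
def save(p,name,crop=None,s=1):
    f=p['frame'][:,:,::-1]
    if crop: f=f[crop[1]:crop[3],crop[0]:crop[2]]
    cv2.imwrite('pics/'+name,cv2.resize(f,None,fx=s,fy=s,interpolation=cv2.INTER_CUBIC))
E
python3 - <<'E'
from h import *
for n in ['scene','top']:
    p=env.snapshot(n); save(p,n+'0.png',s=1.5)
    A,t=cam(p); print(n,t.round(3),(-A[:,2]).round(2),np.array(p['intrinsics'])[0,0])
    for k in ['mirror1_mid','lifter_grip','lifter_tip','pad','stand1_seat','stand1_a','stand1_c','pencil_cup','glue','tape','padlock','offcut','eraser']:
        r=env.spot_in(p,k)
        print(k,[(round(d['p'],2),world(p,d['point']).round(3).tolist()) for d in r if d['p']>.2])
o=env.observe();print(o)
E
```

```text
pics
scene [ 1.118 -0.523  1.027] [-0.45  0.4  -0.8 ] 448.9596827709642
mirror1_mid [(0.62, [0.61, 0.076, 0.01]), (0.51, [0.372, -0.228, 0.012])]
lifter_grip [(0.92, [0.474, -0.066, 0.007])]
lifter_tip [(0.91, [0.474, -0.074, 0.004])]
pad [(0.86, [0.483, -0.061, 0.002])]
stand1_seat [(0.75, [0.674, 0.354, 0.022]), (0.71, [0.569, -0.184, 0.044])]
stand1_a []
stand1_c []
pencil_cup [(0.6, [0.779, -0.044, 0.078])]
glue [(0.66, [0.372, -0.231, 0.012]), (0.56, [0.747, -0.216, 0.084])]
tape [(0.83, [0.689, -0.363, 0.019]), (0.7, [0.473, -0.067, 0.008])]
padlock [(0.51, [0.675, 0.351, 0.018])]
offcut [(0.95, [0.773, 0.129, 0.009]), (0.36, [0.776, -0.046, 0.08])]
eraser [(0.53, [0.371, -0.227, 0.014]), (0.39, [0.513, -0.325, 0.044])]
top [ 0.489 -0.046  1.038] [ 0.09 -0.02 -1.  ] 384.19055385993477
mirror1_mid [(0.56, [0.603, 0.076, 0.006])]
lifter_grip [(0.56, [0.464, -0.07, 0.003])]
lifter_tip [(0.73, [0.464, -0.071, 0.009])]
pad [(0.61, [0.466, -0.067, 0.005])]
stand1_seat [(0.7, [0.564, -0.192, 0.04])]
stand1_a []
stand1_c []
pencil_cup [(0.66, [0.776, -0.041, 0.066]), (0.35, [0.464, -0.
[... 226 characters left out ...]
32, 0.012])]
{'clock': 1.4, 'qpos': array([ 1.12242636e+00,  2.58590142e-01,  2.14575000e-02,  1.33372656e+00,
       -1.40964584e-05,  1.41820541e+00]), 'joint_velocities': array([ 0.00114013, -0.00096026, -0.00090355,  0.0003041 ,  0.00079327,
       -0.00164283]), 'joint_torque': array([ 4.98211069e-03, -5.55381525e+01,  3.44733596e+01,  1.45444028e-03,
        6.69802262e-05, -6.25339609e-06]), 'ee_pos': array([0.1603057 , 0.52608502, 0.25026733]), 'eef_rot': array([-2.57213934e-06,  1.47351024e-01,  9.89084261e-01, -3.21141606e-05]), 'wrist_force': array([0.43357229, 0.42644982, 0.30162515]), 'moment': array([ 0.03397895,  0.00821643, -0.04692233]), 'gripper_width': 0.08521875030157446}
```

View pics/scene0.png

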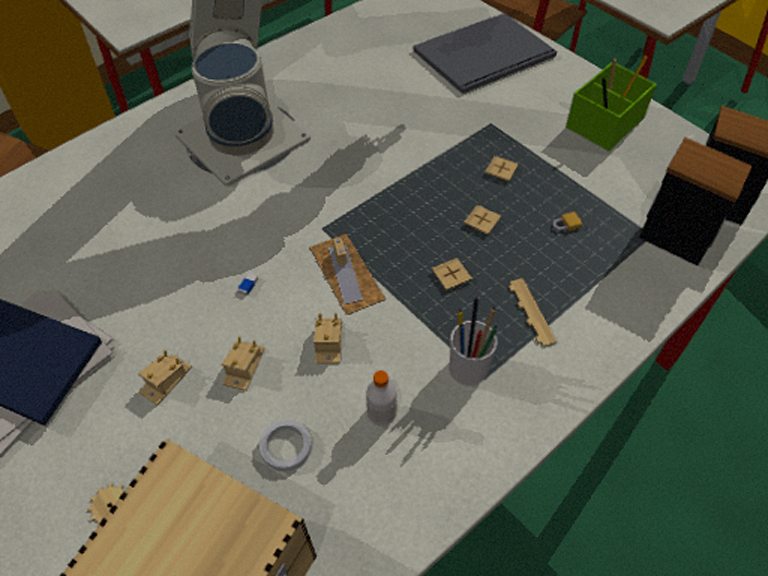

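View pics/top0.png

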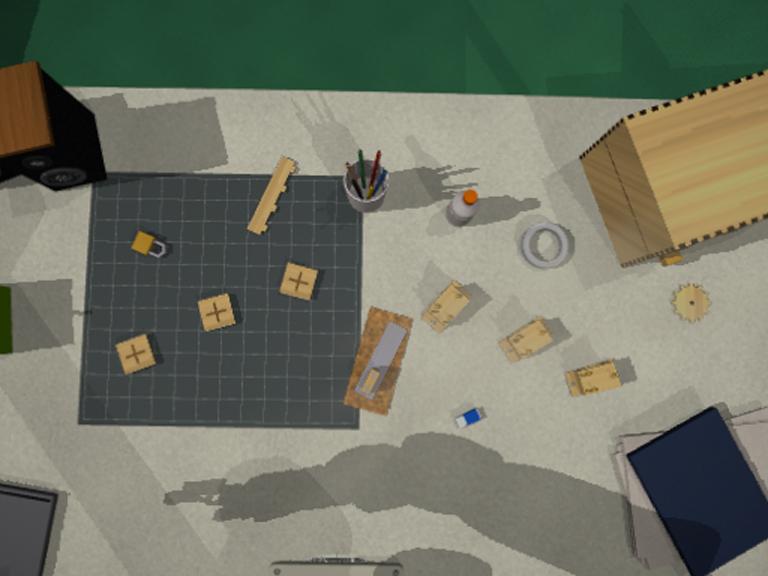

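The scene holds three face-down mirrors with crosses, at top-view pixels ×1.5 of (300,281), (216,312) and (136,354). Three stands are at (445,306), (526,338) and (595,378). The lifter lies on its pad at (380,360), pointing up and to the right. Next I measure them more exactly.

Run:
```python
from h import *
print(env.tips_ahead)
t=env.snapshot('top'); s=env.snapshot('scene')
for p,nm in [(t,'top'),(s,'scene')]:
    for k in ['mirror1_mid','stand1_seat','lifter_grip','pad']:
        for d in env.masks_of(p,k):
            if d['p']<.25: continue
            m=d['region'].astype(np.uint8); c=max(cv2.findContours(m,0,2)[0],key=cv2.contourArea).reshape(-1,2)
            z={'mirror1_mid':.012,'stand1_seat':.04,'lifter_grip':.004,'pad':.003}[k]
            w=pix2world(p,c,z)[:,:2].astype(np.float32); r=cv2.minAreaRect(w*1000)
            print(nm,k,round(d['p'],2),np.round(r[0]).tolist(),np.round(r[1]).tolist(),round(r[2],1),c.mean(0).round())
f=t['frame'][:,:,::-1]; g=s['frame'][:,:,::-1]
# top px stands approx (/1.5): 297,204 351,225 397,252 ; scene 217,225 162,241 110,250
a=[cv2.resize(x[v-30:v+30,u-30:u+30],(260,260),interpolation=2) for x,L in [(f,[(297,204),(351,225),(397,252)]),(g,[(217,225),(162,241),(110,250)])] for u,v in L]
cv2.imwrite('pics/st.png',np.vstack([np.hstack(a[:3]),np.hstack(a[3:])]))
```

```text
0.019
top mirror1_mid 0.95 [605.0, 76.0] [56.0, 54.0] 76.8 [199. 187.]
top stand1_seat 0.84 [565.0, -189.0] [44.0, 63.0] 45.6 [299. 204.]
top lifter_grip 0.97 [467.0, -73.0] [35.0, 139.0] 64.0 [254. 240.]
top pad 0.6 [467.0, -69.0] [83.0, 178.0] 75.0 [253. 240.]
scene mirror1_mid 0.91 [610.0, 80.0] [60.0, 63.0] 76.0 [301. 182.]
scene mirror1_mid 0.47 [719.0, -194.0] [53.0, 103.0] 48.4 [253. 266.]
scene stand1_seat 0.67 [569.0, -187.0] [44.0, 53.0] 48.9 [218. 217.]
scene lifter_grip 0.96 [462.0, -64.0] [40.0, 159.0] 64.5 [230. 180.]
scene pad 0.75 [472.0, -65.0] [81.0, 181.0] 75.2 [231. 183.]
```

View pics/st.png

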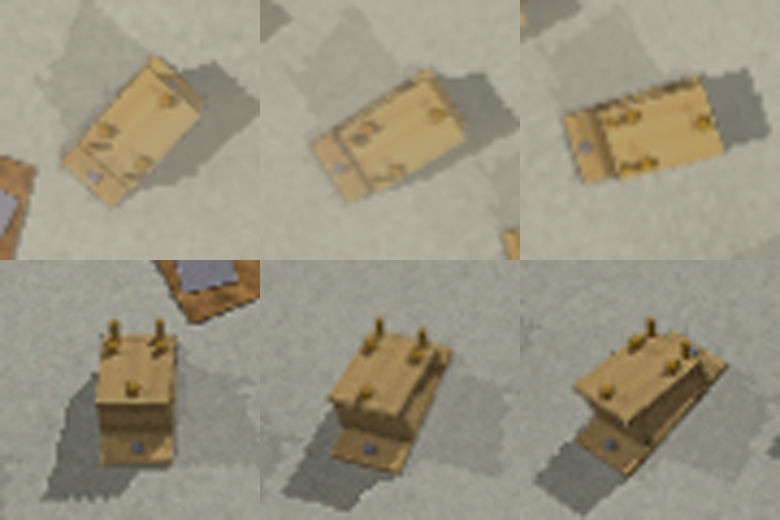

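The crops show all three seats clearly. In the top view the upper ball is at the upper right, and the pins are on the lower-left side facing the robot. I'll fit the stand poses from clicked ball pixels, and get the other mirrors by colour on the dark mat.

```bash
cat > fit.py <<'E'
from h import *
from scipy.optimize import least_squares
C=np.array
BALL=C([[-18,15,0],[-18,-15,0],[20,0,0],[-30.5,14,6],[-30.5,-14,6]])/1000
def seat(x,y,yaw):  # x-axis up the slope, azimuth yaw
    a=.28; X=C([np.cos(yaw)*np.cos(a),np.sin(yaw)*np.cos(a),np.sin(a)]); Y=C([-np.sin(yaw),np.cos(yaw),0]); Z=np.cross(X,Y)
    return np.c_[X,Y,Z],C([x,y,.047])
k=260/60
T={1:((267,174),[(107,129),(143,161),(168,100)]),2:((321,195),[(110,127),(138,170),(176,114)]),3:((367,222),[(113,115),(129,163),(184,121)])}
S={1:((187,195),[(159,84),(112,85),(132,128),(159,62),(113,63)]),2:((132,211),[(154,95),(110,85),(106,132),(162,71),(119,61)]),3:((80,220),[(152,107),(116,83),(87,132),(165,88),(131,60)])}
if __name__=='__main__':
    t=env.snapshot('top'); s=env.snapshot('scene')
    for i in (1,2,3):
        ut=C(T[i][0])+C(T[i][1])/k; us=C(S[i][0])+C(S[i][1])/k
        def res(v,wh=2):
            Rm,o=seat(*v); P=BALL@Rm.T+o; e=[]
            if wh!=1: e.append((proj(t,P[:3])-ut).ravel())
            if wh!=0: e.append((proj(s,P)-us).ravel())
            return np.concatenate(e)
        for wh in (0,1,2):
            r=least_squares(res,[.55,-.2,-.7 if i==1 else -.4],args=(wh,),x_scale=[.01,.01,.1]); print(i,wh,r.x.round(4),'rms',np.sqrt((r.fun**2).mean()).round(2))
    f=t['frame'].astype(int); m=((f[:,:,0]-f[:,:,2]>35)).astype(np.uint8); m[:, :60]=0; m[:,238:]=0
    for c in cv2.findContours(m,0,2)[0]:
        if cv2.contourArea(c)>150:
            for z in (.012,):
                r=cv2.minAreaRect((pix2world(t,c.reshape(-1,2),z)[:,:2]*1000).astype(np.float32)); print(c.reshape(-1,2).mean(0).round(),np.round(r[0],1),np.round(r[1]),round(r[2],1))
    for p in (t,s):
        for n in ('lifter_grip','lifter_tip'): print([ (round(d['p'],2),world(p,d['point']).round(3)) for d in env.spot_in(p,n)])
    cv2.imwrite('pics/lift.png',np.hstack([cv2.resize(t['frame'][200:280,220:290,::-1],(350,400),interpolation=2),cv2.resize(s['frame'][145:215,200:260,::-1],(343,400),interpolation=2)]))
E
python3 fit.py
```

```text
1 0 [ 0.5659 -0.1922 -0.7308] rms 0.16
1 1 [ 0.572 -0.188 -0.7  ] rms 0.21
1 2 [ 0.5692 -0.1898 -0.7456] rms 0.93
2 0 [ 0.5085 -0.3349 -0.9568] rms 0.22
2 1 [ 0.5152 -0.3318 -0.9721] rms 0.28
2 2 [ 0.5119 -0.333  -1.0021] rms 0.97
3 0 [ 0.4414 -0.4557 -1.2473] rms 0.08
3 1 [ 0.4484 -0.4528 -1.2847] rms 0.35
3 2 [ 0.4449 -0.4539 -1.3073] rms 1.02
[ 90. 236.] [471.3 361.7] [57. 57.] 21.1
[144. 208.] [547.7 221.4] [56. 56.] 16.0
[199. 186.] [605.7  76.7] [57. 57.] 76.0
[181. 130.] [760.9 128.3] [ 32. 149.] 66.5
[(0.95, array([ 0.463, -0.07 ,  0.006]))]
[(0.69, array([ 0.467, -0.069,  0.008]))]
[(0.62, array([ 0.473, -0.065,  0.009])), (0.62, array([0.477, 0.363, 0.008]))]
[(0.95, array([ 0.466, -0.072,  0.002]))]
```

View pics/lift.png

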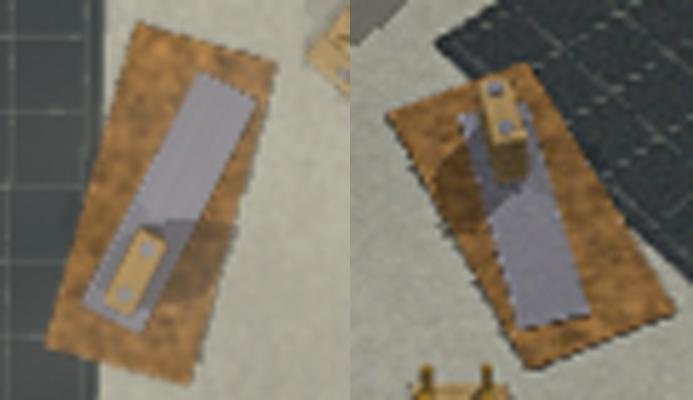

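```bash
cat >> h.py <<'E'
def pose():
    o=env.observe(); r=rot(o['eef_rot']); M=r.as_matrix()
    print('t',round(float(o['clock']),1),'tcp',np.round(o['ee_pos']*1000,1),'toolx yaw',round(np.degrees(np.arctan2(M[1,0],M[0,0])),2),'z',M[:,2].round(3),'F',np.round(o['wrist_force'],1),'w',round(o['gripper_width']*1000,1),'q',np.round(o['qpos'],2)); return o,M
E
python3 - <<'E'
from h import *
C=np.array
t=env.snapshot('top'); s=env.snapshot('scene'); pose()
ct=C([220,200])+(C([(136.5,272.5),(133,226),(165,238),(137,316),(104,303)])+.5)/5-.5
cs=C([200,145])+(C([(150,108)])+.5)/5.717-.5
print(pix2world(t,ct,.039).round(4)); print(pix2world(s,cs,.039).round(4))
b=C([220,200])+(C([(203,72),(256,100),(82,302),(143,333),(229.5,86),(112.5,317.5)])+.5)/5-.5
w=pix2world(t,b,.005); print(w.round(4)); d=w[4]-w[5]; print(np.degrees(np.arctan2(d[1],d[0])))
E
```

```text
t 2.3 tcp [160.3 526.1 250.3] toolx yaw 163.05 z [ 0.  0. -1.] F [-0.3  0.6 -0.4] w 85.3 q [ 1.12  0.26  0.02  1.33 -0.    1.42]
[[ 0.431  -0.0552  0.039 ]
 [ 0.4548 -0.053   0.039 ]
 [ 0.4489 -0.0697  0.039 ]
 [ 0.4088 -0.0558  0.039 ]
 [ 0.4152 -0.0387  0.039 ]]
[[ 0.4337 -0.0515  0.039 ]]
[[ 0.5365 -0.0897  0.005 ]
 [ 0.5219 -0.1184  0.005 ]
 [ 0.4131 -0.0268  0.005 ]
 [ 0.3972 -0.0595  0.005 ]
 [ 0.5292 -0.104   0.005 ]
 [ 0.4051 -0.0431  0.005 ]]
-26.13893032973901
```

Emit:
arm_command([
  [0.017,-0.036,0,0,0,-0.0104],
  [0.017,-0.036,0,0,0,-0.0104],
  [0.017,-0.036,0,0,0,-0.0104],
  [0.017,-0.036,0,0,0,-0.0104],
  [0.017,-0.036,0,0,0,-0.0104],
  [0.017,-0.036,0,0,0,-0.0104],
  [0.017,-0.036,0,0,0,-0.0104],
  [0.017,-0.036,0,0,0,-0.0104],
], fingers=1)

```text
clock: 3.1
ee_pos: [0.2966, 0.2367, 0.2505]
eef_rot: [0.0, 0.188, 0.982, 0.0]
wrist_force: [1.0, -0.9, -0.4]
gripper_width: 0.0854
```

Emit:
arm_command([
  [0.017,-0.036,-0.01,0,0,-0.0104],
  [0.017,-0.036,-0.01,0,0,-0.0104],
  [0.017,-0.036,-0.01,0,0,-0.0104],
  [0.017,-0.036,-0.01,0,0,-0.0104],
  [0.017,-0.036,-0.01,0,0,-0.0104],
  [0.017,-0.036,-0.01,0,0,-0.0104],
  [0.017,-0.036,-0.01,0,0,-0.0104],
  [0.017,-0.036,-0.01,0,0,-0.0104],
])

```text
clock: 3.9
ee_pos: [0.4328, -0.0517, 0.1701]
eef_rot: [0.0, 0.229, 0.973, -0.0]
wrist_force: [0.1, 1.0, 1.2]
gripper_width: 0.0853
```

```bash
python3 -c "
from h import *
pose()"
```

```text
t 3.9 tcp [432.8 -51.7 170.1] toolx yaw 153.47 z [ 0.001 -0.    -1.   ] F [0.1 1.  1.2] w 85.3 q [-0.31  0.11 -0.38  1.08  0.    0.15]
```

Emit:
arm_command([
  [0,-0.0015,-0.03,0,0,0],
  [0,0,-0.035,0,0,0],
  [0,0,-0.035,0,0,0],
  [0,0,-0.03,0,0,0],
  [0,0,-0.012,0,0,0],
  [0,0,0,0,0,0],
])

```text
clock: 4.5
ee_pos: [0.4313, -0.0511, 0.0268]
eef_rot: [-0.002, 0.229, 0.973, 0.0]
wrist_force: [0.3, 0.9, 0.3]
gripper_width: 0.0855
```

Emit:
arm_command([
  [0,0,0,0,0,0],
  [0,0,0,0,0,0],
  [0,0,0,0,0,0],
  [0,0,0,0,0,0],
  [0,0,0,0,0,0],
  [0,0,0,0,0,0],
  [0,0,0,0,0,0],
], fingers=-1, newtons=80)

```text
clock: 5.2
ee_pos: [0.4327, -0.0516, 0.029]
eef_rot: [0.001, 0.229, 0.973, -0.0]
wrist_force: [-1.7, -0.1, 7.6]
gripper_width: 0.0171
```

Emit:
arm_command([
  [0,0,0.02,0,0,0],
  [0,0,0.03,0,0,0],
  [0,0,0.03,0,0,0],
  [0,0,0,0,0,0],
])

```text
clock: 5.6
ee_pos: [0.4341, -0.0519, 0.1116]
eef_rot: [0.003, 0.229, 0.973, -0.0]
wrist_force: [0.2, -0.4, -0.9]
gripper_width: 0.0169
```

```bash
python3 -c "
from h import *
o,M=pose()
t=env.snapshot('top'); s=env.snapshot('scene')
u,v=proj(t,o['ee_pos'])[0].astype(int); a=t['frame'][v-60:v+40,u-40:u+60,::-1]
u2,v2=proj(s,o['ee_pos'])[0].astype(int); b=s['frame'][v2-50:v2+50,u2-50:u2+50,::-1]; print(u-40,v-60,u2-50,v2-50)
cv2.imwrite('pics/held.png',np.hstack([cv2.resize(x,(400,400),interpolation=2) for x in (a,b)]))"
```

```text
t 5.6 tcp [434.1 -51.9 111.6] toolx yaw 153.52 z [ 0.006 -0.002 -1.   ] F [ 0.2 -0.4 -0.9] w 16.9 q [-0.31  0.16 -0.49  0.92 -0.    0.15]
205 194 174 96
```

View pics/held.png

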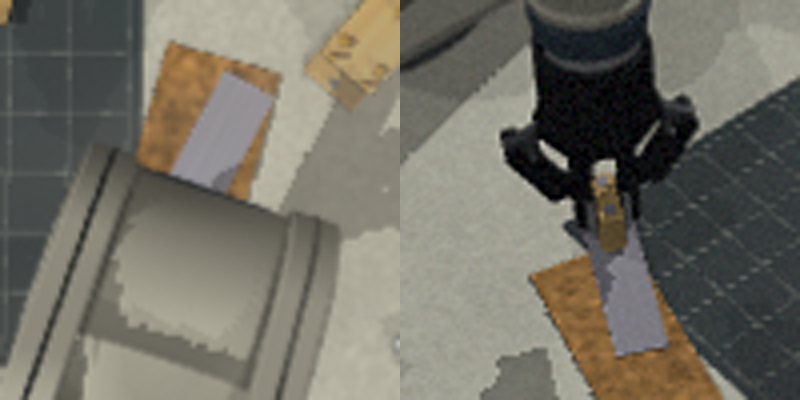

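The lifter is held. Its front edge midpoint is at about (251,84) in the left crop and (242,350) in the right crop. I'll work out the tip relative to the TCP from both cameras.

```bash
python3 -c "
from h import *
C=np.array
t=env.snapshot('top'); s=env.snapshot('scene'); o,M=pose()
for p,org,c in [(t,(205,194),[(251,84),(227,70),(275,98)]),(s,(174,96),[(242,350),(217,355),(267,345)])]:
    w=pix2world(p,C(org)+(C(c)+.5)/4-.5,.0866)
    print(w.round(4).tolist(),'tool frame',((w[0]-o['ee_pos'])@M).round(4), np.degrees(np.arctan2(*(w[2]-w[1])[[1,0]])))
"
```

```text
t 5.8 tcp [431.8 -51.2 107.6] toolx yaw 153.52 z [-0.001  0.    -1.   ] F [ 1.2  0.5 -0.9] w 16.8 q [-0.31  0.16 -0.5   0.92 -0.    0.15]
[[0.5314, -0.104, 0.0866], [0.5399, -0.0891, 0.0866], [0.523, -0.119, 0.0866]] tool frame [-0.1128 -0.0028  0.0208] -119.42198058049686
[[0.5338, -0.0999, 0.0866], [0.5262, -0.1149, 0.0866], [0.5415, -0.0849, 0.0866]] tool frame [-0.1131  0.0019  0.0208] 62.961225285786185
```

Emit:
arm_command([
  [0.004,0.028,0,0,0,0.0363],
  [0.004,0.028,0,0,0,0.0363],
  [0.004,0.028,0,0,0,0.0363],
  [0.004,0.028,0,0,0,0.0363],
  [0.004,0.028,0,0,0,0.0363],
  [0.0043,0.028,0,0,0,0.0363],
  [0,0,-0.03,0,0,0],
  [0,0,-0.03,0,0,0],
])

```text
clock: 6.6
ee_pos: [0.4565, 0.1176, 0.0469]
eef_rot: [0.0, 0.121, 0.993, 0.0]
wrist_force: [0.0, -0.9, -2.3]
gripper_width: 0.0164
```

Emit:
arm_command([
  [0,0,-0.0125,0,0,0],
  [0,0,-0.009,0,0,0],
  [0,0,0,0,0,0],
  [0,0,0,0,0,0],
])

```text
clock: 7.0
ee_pos: [0.4564, 0.1165, 0.0263]
eef_rot: [-0.0, 0.122, 0.993, -0.0]
wrist_force: [-0.2, -0.5, -1.1]
gripper_width: 0.0168
```

```bash
cat >> h.py <<'E'
def look(name,P,hw=40,size=400):
    o,M=pose(); t=env.snapshot('top'); s=env.snapshot('scene'); a=[]
    for p in (t,s):
        u,v=proj(p,P)[0].round().astype(int); u=np.clip(u,hw,511-hw); v=np.clip(v,hw,383-hw); print('org',u-hw,v-hw,'scale',size/2/hw)
        a.append(cv2.resize(p['frame'][v-hw:v+hw,u-hw:u+hw,::-1],(size,size),interpolation=2))
    cv2.imwrite('pics/'+name,np.hstack(a)); return o,M,t,s
E
python3 -c "
from h import *
look('a1.png',np.array([.59,.08,.01]),30)"
```

```text
t 7.0 tcp [456.4 116.5  26.3] toolx yaw 165.99 z [-0.001 -0.    -1.   ] F [-0.2 -0.5 -1.1] w 16.8 q [ 0.07  0.31 -0.54  0.72  0.    0.32]
org 167 163 scale 6.666666666666667
org 266 148 scale 6.666666666666667
```

View pics/a1.png

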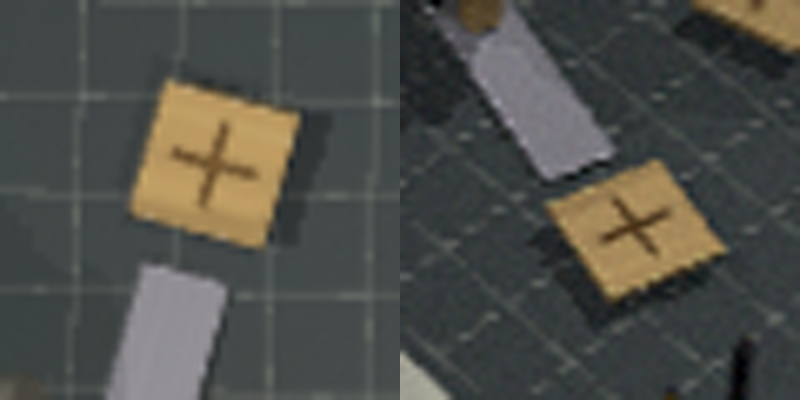

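Emit:
arm_command([
  [0.0078,-0.0019,0,0,0,0],
  [0.0078,-0.0019,0,0,0,0],
  [0.0068,-0.0017,0,0,0,0],
  [0,0,0,0,0,0],
])

```text
clock: 7.5
ee_pos: [0.4805, 0.1108, 0.0268]
eef_rot: [0.0, 0.122, 0.993, 0.0]
wrist_force: [-0.1, 0.1, 0.1]
gripper_width: 0.0165
```

Emit:
arm_command([
  [0,0,0.0025,0,0,0],
  [0.00146,-0.00036,0.0052,0,0,0],
  [0.00146,-0.00036,0.0052,0,0,0],
  [0.00267,-0.00067,0.0047,0,0,0],
  [0.00267,-0.00067,0.0047,0,0,0],
  [0.00383,-0.00096,0.0048,0,0,0],
  [0.00383,-0.00096,0.0048,0,0,0],
  [0,0,0,0,0,0],
])

```text
clock: 8.3
ee_pos: [0.496, 0.107, 0.0594]
eef_rot: [0.001, 0.122, 0.993, 0.0]
wrist_force: [-0.8, -0.5, -1.7]
gripper_width: 0.0167
```

```bash
python3 -c "
from h import *
look('a2.png',np.array([.61,.08,.03]),30)"
```

```text
t 8.3 tcp [496.  107.   59.4] toolx yaw 165.99 z [ 0.001  0.    -1.   ] F [-0.8 -0.5 -1.7] w 16.7 q [ 0.05  0.32 -0.41  0.83  0.    0.29]
org 167 155 scale 6.666666666666667
org 272 148 scale 6.666666666666667
```

View pics/a2.png

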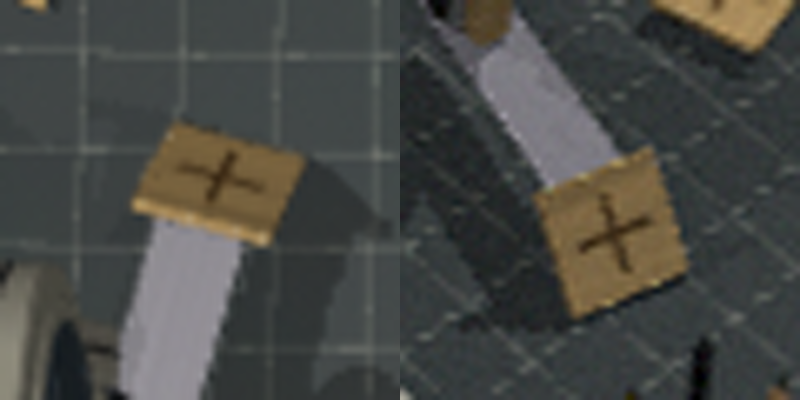

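The mirror is tilted about 45° on the blade tip and square to it, at about (218,180) in the left crop and (613,235) in the right. I'll continue over the top.

Emit:
arm_command([
  [0.00504,-0.00126,0.004,0,0,0],
  [0.00504,-0.00126,0.004,0,0,0],
  [0.00587,-0.00146,0.0025,0,0,0],
  [0.00587,-0.00146,0.0025,0,0,0],
  [0.00626,-0.00156,0.0008,0,0,0],
  [0.00626,-0.00156,0.0008,0,0,0],
  [0.0043,-0.00107,0,0,0,0],
  [0.0043,-0.00107,0,0,0,0],
])

```text
clock: 9.2
ee_pos: [0.5383, 0.0963, 0.0731]
eef_rot: [-0.0, 0.122, 0.993, 0.0]
wrist_force: [-0.7, -0.0, 0.2]
gripper_width: 0.0168
```

Emit:
arm_command([
  [0.0043,-0.00107,0,0,0,0],
  [0.0043,-0.00107,0,0,0,0],
  [0.0043,-0.00107,0,0,0,0],
  [0.0043,-0.00107,0,0,0,0],
  [0,0,0,0,0,0],
  [0,0,0.005,0,0,0],
  [0,0,0.02,0,0,0],
  [-0.02,0.005,0.02,0,0,0],
])

```text
clock: 10.0
ee_pos: [0.5362, 0.0968, 0.1187]
eef_rot: [0.0, 0.122, 0.992, -0.0]
wrist_force: [0.5, 1.2, -1.6]
gripper_width: 0.0169
```

```bash
python3 -c "
from h import *
look('a3.png',np.array([.65,.08,.01]),36)"
```

```text
t 10.0 tcp [536.2  96.8 118.7] toolx yaw 165.95 z [ 0. -0. -1.] F [ 0.5  1.2 -1.6] w 16.9 q [ 0.02  0.32 -0.24  1.01 -0.    0.27]
org 162 135 scale 5.555555555555555
org 275 155 scale 5.555555555555555
```

View pics/a3.png

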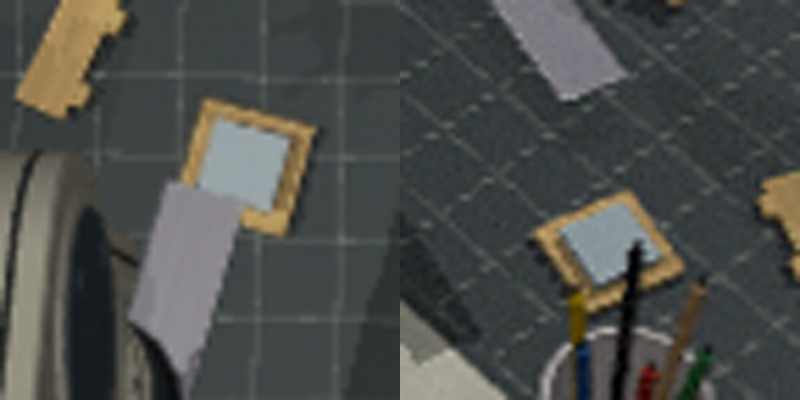

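Emit:
arm_command([
  [-0.0169,0.0105,0,0,0,0.0655],
  [-0.0169,0.0105,0,0,0,0.0655],
  [-0.0169,0.0105,0,0,0,0.0655],
  [-0.0169,0.0105,0,0,0,0.0655],
  [-0.0169,0.0105,0,0,0,0.0655],
  [-0.0169,0.0105,0,0,0,0.0655],
  [-0.0169,0.0104,0,0,0,0.0655],
  [-0.0169,0.0104,0,0,0,0.0655],
])

```text
clock: 10.9
ee_pos: [0.3992, 0.1813, 0.1181]
eef_rot: [0.0, -0.141, 0.99, -0.0]
wrist_force: [0.6, 0.4, -0.2]
gripper_width: 0.0164
```

Emit:
arm_command([
  [0,0,-0.03,0,0,0],
  [0,0,-0.03,0,0,0],
  [0,0,-0.0215,0,0,0],
  [0,0,-0.01,0,0,0],
  [0,0,0,0,0,0],
  [0,0,0,0,0,0],
])

```text
clock: 11.5
ee_pos: [0.4002, 0.181, 0.027]
eef_rot: [0.0, -0.139, 0.99, 0.0]
wrist_force: [-0.3, 0.4, -1.0]
gripper_width: 0.0167
```

```bash
python3 -c "
from h import *
look('b1.png',np.array([.54,.22,.01]),30)"
```

```text
t 11.5 tcp [400.2 181.   27. ] toolx yaw -163.98 z [ 0.  0. -1.] F [-0.3  0.4 -1. ] w 16.7 q [ 0.23  0.27 -0.61  0.69  0.   -0.05]
org 114 181 scale 6.666666666666667
org 288 115 scale 6.666666666666667
```

View pics/b1.png

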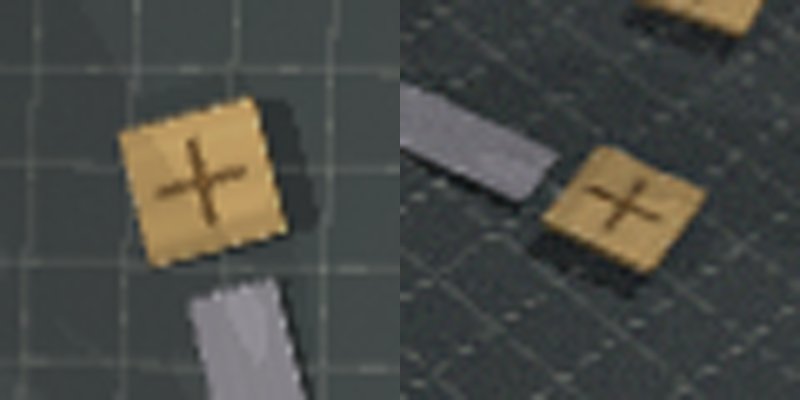

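The tip at (233,290) and the near edge at (219,251) leave a gap of about 15.5 mm, square to within a degree or two. I'll insert 21.5 mm and flip.

Emit:
arm_command([
  [0.0077,0.0022,0,0,0,0],
  [0.0077,0.0022,0,0,0,0],
  [0.0053,0.0015,0,0,0,0],
  [0,0,0,0,0,0],
])

```text
clock: 12.0
ee_pos: [0.4218, 0.1871, 0.0268]
eef_rot: [0.0, -0.139, 0.99, 0.0]
wrist_force: [-0.4, 0.4, -0.9]
gripper_width: 0.0168
```

Emit:
arm_command([
  [0,0,0.0025,0,0,0],
  [0.00144,0.00041,0.0052,0,0,0],
  [0.00144,0.00041,0.0052,0,0,0],
  [0.00264,0.00076,0.0047,0,0,0],
  [0.00264,0.00076,0.0047,0,0,0],
  [0.0038,0.00109,0.0048,0,0,0],
  [0.0038,0.00109,0.0048,0,0,0],
  [0,0,0,0,0,0],
])

```text
clock: 12.8
ee_pos: [0.4374, 0.1916, 0.0594]
eef_rot: [0.001, -0.139, 0.99, 0.0]
wrist_force: [0.2, 0.2, -1.5]
gripper_width: 0.0167
```

Emit:
arm_command([
  [0.005,0.00144,0.004,0,0,0],
  [0.005,0.00144,0.004,0,0,0],
  [0.0058,0.00167,0.0025,0,0,0],
  [0.0058,0.00167,0.0025,0,0,0],
  [0.0062,0.00178,0.0008,0,0,0],
  [0.0062,0.00178,0.0008,0,0,0],
  [0.0042,0.00121,0,0,0,0],
  [0.0042,0.00121,0,0,0,0],
])

```text
clock: 13.6
ee_pos: [0.479, 0.2037, 0.0731]
eef_rot: [-0.0, -0.139, 0.99, -0.0]
wrist_force: [-0.4, 0.4, -0.8]
gripper_width: 0.0167
```

Emit:
arm_command([
  [0.0042,0.00121,0,0,0,0],
  [0.0042,0.00121,0,0,0,0],
  [0.0042,0.00121,0,0,0,0],
  [0.0042,0.00121,0,0,0,0],
  [0,0,0,0,0,0],
  [0,0,0.005,0,0,0],
  [0,0,0.02,0,0,0],
  [-0.02,-0.005,0.02,0,0,0],
])

```text
clock: 14.4
ee_pos: [0.4767, 0.2035, 0.1188]
eef_rot: [0.0, -0.139, 0.99, 0.0]
wrist_force: [-0.0, -0.2, -1.2]
gripper_width: 0.0168
```

```bash
python3 -c "
from h import *
pose(); t=env.snapshot('top')
f=t['frame'].astype(int); m=((f[:,:,0]-f[:,:,2]>35)).astype(np.uint8); m[:, :60]=0; m[:,238:]=0
for c in cv2.findContours(m,0,2)[0]:
    if cv2.contourArea(c)>150:
        u,v=c.reshape(-1,2).mean(0).round().astype(int)
        r=cv2.minAreaRect((pix2world(t,c.reshape(-1,2),.009)[:,:2]*1000).astype(np.float32)); print(u,v,t['frame'][v-2:v+3,u-2:u+3].mean((0,1)).round(),np.round(r[0],1),np.round(r[1]),round(r[2],1))
"
```

```text
t 14.4 tcp [476.7 203.5 118.8] toolx yaw -164.0 z [ 0.  0. -1.] F [-0.  -0.2 -1.2] w 16.8 q [ 0.24  0.28 -0.3   0.99 -0.   -0.04]
206 165 [161. 173. 176.] [667.5  60.3] [56. 56.] 75.8
181 130 [188. 155.  99.] [761.7 128.8] [ 32. 150.] 66.5
```

Emit:
arm_command([
  [-0.0246,0.0175,0,0,0,0.01455],
  [-0.0246,0.0175,0,0,0,0.01455],
  [-0.0246,0.0175,0,0,0,0.01455],
  [-0.0246,0.0175,0,0,0,0.01455],
  [-0.0245,0.0176,0,0,0,0.01455],
  [-0.0245,0.0176,0,0,0,0.01455],
])

```text
clock: 15.05
ee_pos: [0.327, 0.3091, 0.1187]
eef_rot: [0.0, -0.183, 0.983, 0.0]
wrist_force: [-0.5, -0.0, -0.8]
gripper_width: 0.0167
```

Emit:
arm_command([
  [0,0,-0.03,0,0,0],
  [0,0,-0.03,0,0,0],
  [0,0,-0.0215,0,0,0],
  [0,0,-0.01,0,0,0],
  [0,0,0,0,0,0],
  [0,0,0,0,0,0],
])

```text
clock: 15.65
ee_pos: [0.3285, 0.3088, 0.0275]
eef_rot: [0.0, -0.182, 0.983, 0.0]
wrist_force: [-1.0, -0.5, -1.1]
gripper_width: 0.0168
```

```bash
python3 -c "
from h import *
look('c1.png',np.array([.51,.32,.01]),50)"
```

```text
t 15.7 tcp [328.5 308.8  27.5] toolx yaw -158.99 z [ 0.001  0.    -1.   ] F [-1.  -0.5 -1.1] w 16.8 q [ 0.57  0.28 -0.58  0.7  -0.    0.2 ]
org 57 171 scale 4.0
org 283 74 scale 4.0
```

View pics/c1.png

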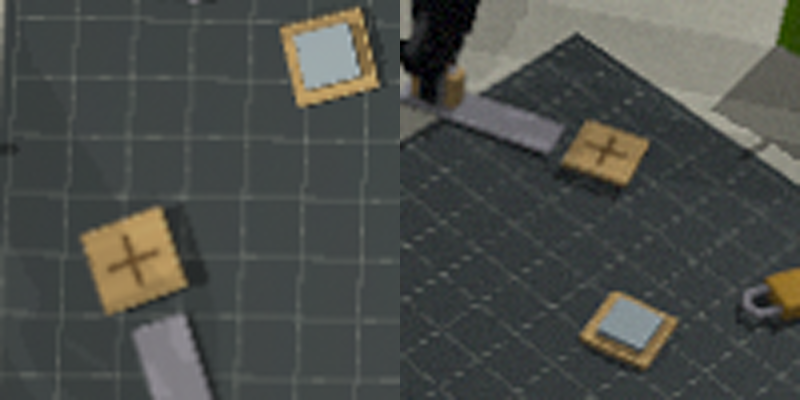

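B is flipped, with its tile showing at (330,57) in the left crop. The blade is lined up with C, tip at (160,323), gap about 17 mm. Now C.

Emit:
arm_command([
  [0.0075,0.0029,0,0,0,0],
  [0.0075,0.0029,0,0,0,0],
  [0.0065,0.0025,0,0,0,0],
  [0,0,0,0,0,0],
])

```text
clock: 16.15
ee_pos: [0.351, 0.3175, 0.0269]
eef_rot: [0.001, -0.182, 0.983, 0.0]
wrist_force: [0.3, -0.2, -0.9]
gripper_width: 0.0167
```

Emit:
arm_command([
  [0,0,0.0025,0,0,0],
  [0.0014,0.00054,0.0052,0,0,0],
  [0.0014,0.00054,0.0052,0,0,0],
  [0.00257,0.00098,0.0047,0,0,0],
  [0.00257,0.00098,0.0047,0,0,0],
  [0.00369,0.00141,0.0048,0,0,0],
  [0.00369,0.00141,0.0048,0,0,0],
  [0,0,0,0,0,0],
])

```text
clock: 16.95
ee_pos: [0.3659, 0.3232, 0.0594]
eef_rot: [0.001, -0.182, 0.983, 0.0]
wrist_force: [-0.2, 1.0, -0.9]
gripper_width: 0.0167
```

Emit:
arm_command([
  [0.00486,0.00186,0.004,0,0,0],
  [0.00486,0.00186,0.004,0,0,0],
  [0.00565,0.00217,0.0025,0,0,0],
  [0.00565,0.00217,0.0025,0,0,0],
  [0.00602,0.00231,0.0008,0,0,0],
  [0.00602,0.00231,0.0008,0,0,0],
  [0.0041,0.00158,0,0,0,0],
  [0.0041,0.00158,0,0,0,0],
])

```text
clock: 17.75
ee_pos: [0.4066, 0.3387, 0.0731]
eef_rot: [-0.0, -0.182, 0.983, -0.0]
wrist_force: [-0.2, 0.7, -0.0]
gripper_width: 0.0169
```

Emit:
arm_command([
  [0.0041,0.00158,0,0,0,0],
  [0.0041,0.00158,0,0,0,0],
  [0.0041,0.00158,0,0,0,0],
  [0.0041,0.00158,0,0,0,0],
  [0,0,0,0,0,0],
  [0,0,0.005,0,0,0],
  [0,0,0.02,0,0,0],
  [-0.02,-0.005,0.02,0,0,0],
])

```text
clock: 18.55
ee_pos: [0.4038, 0.3401, 0.1187]
eef_rot: [0.0, -0.182, 0.983, -0.0]
wrist_force: [-0.2, 0.8, 0.2]
gripper_width: 0.017
```

```bash
cat >> h.py <<'E'
def mirrors():
    t=env.snapshot('top'); f=t['frame'].astype(int); m=((f[:,:,0]-f[:,:,2]>25)).astype(np.uint8); m[:, :60]=0; m[:,238:]=0
    for c in cv2.findContours(m,0,2)[0]:
        if cv2.contourArea(c)>150:
            u,v=c.reshape(-1,2).mean(0).round().astype(int)
            r=cv2.minAreaRect((pix2world(t,c.reshape(-1,2),.006)[:,:2]*1000).astype(np.float32)); print(u,v,t['frame'][v-2:v+3,u-2:u+3].mean((0,1)).round(),'top xy+corr',np.round(np.array(r[0])+[1.5,2],1),np.round(r[1]),round(r[2],1))
E
python3 -c "
from h import *
pose(); mirrors()"
```

```text
t 18.6 tcp [403.8 340.1 118.7] toolx yaw -159.03 z [ 0.  0. -1.] F [-0.2  0.8  0.2] w 17.0 q [ 0.54  0.3  -0.28  1.   -0.    0.18]
83 212 [155. 166. 169.] top xy+corr [534.8 386.5] [58. 57.] 21.1
139 185 [157. 169. 171.] top xy+corr [611.6 241. ] [57. 57.] 15.3
95 161 [169. 128.  41.] top xy+corr [673.2 361.3] [36. 37.] 66.4
206 165 [158. 171. 174.] top xy+corr [669.7  62.8] [57. 57.] 75.5
181 130 [186. 153.  98.] top xy+corr [764.2 131.3] [ 34. 151.] 66.5
```

All three are face up: the tile-grey centres measure at (0.535,0.3865), (0.612,0.241) and (0.670,0.063). I'll return the lifter to its pad.

Emit:
arm_command([
  [0.0027,-0.0396,0,0,0,-0.0628],
  [0.0027,-0.0396,0,0,0,-0.0628],
  [0.0027,-0.0396,0,0,0,-0.0628],
  [0.0027,-0.0396,0,0,0,-0.0628],
  [0.0027,-0.0396,0,0,0,-0.0628],
  [0.0027,-0.0396,0,0,0,-0.0628],
  [0.0027,-0.0396,0,0,0,-0.0628],
  [0.0027,-0.0396,0,0,0,-0.0628],
])

```text
clock: 19.4
ee_pos: [0.4239, 0.0217, 0.1188]
eef_rot: [0.0, 0.069, 0.998, -0.0]
wrist_force: [1.2, -0.5, -0.0]
gripper_width: 0.0166
```

Emit:
arm_command([
  [0.0027,-0.0396,0,0,0,-0.0628],
  [0.003,-0.0398,0,0,0,-0.0628],
  [0,0,-0.03,0,0,0],
  [0,0,-0.03,0,0,0],
  [0,0,-0.02,0,0,0],
  [0,0,-0.006,0,0,0],
  [0,0,-0.0028,0,0,0],
  [0,0,0,0,0,0],
])

```text
clock: 20.2
ee_pos: [0.4303, -0.0563, 0.0301]
eef_rot: [0.0, 0.13, 0.992, -0.0]
wrist_force: [1.0, 1.1, 0.6]
gripper_width: 0.0168
```

```bash
python3 -c "
from h import *
pose(); t=env.snapshot('top')
for k in ['lifter_grip','pad']:
  for d in env.masks_of(t,k)[:1]:
    c=max(cv2.findContours(d['region'].astype(np.uint8),0,2)[0],key=cv2.contourArea).reshape(-1,2)
    r=cv2.minAreaRect((pix2world(t,c,.004)[:,:2]*1000).astype(np.float32)); print(k,d['p'],r)
"
```

```text
t 20.2 tcp [430.3 -56.3  30.1] toolx yaw 165.06 z [ 0.001 -0.    -1.   ] F [1.  1.1 0.6] w 16.8 q [-0.32  0.25 -0.62  0.7  -0.   -0.06]
lifter_grip 0.61 ((502.9825439453125, -78.57106018066406), (37.4294548034668, 70.91424560546875), 74.4312744140625)
pad 0.78 ((510.7976989746094, -79.37770080566406), (78.79293823242188, 86.63981628417969), 75.02305603027344)
```

Emit:
arm_command([
  [0,0,0,0,0,0],
  [0,0,0,0,0,0],
  [0,0,0.002,0,0,0],
  [0,0,0.03,0,0,0],
  [0,0,0.04,0,0,0],
], fingers=1)

```text
clock: 20.85
ee_pos: [0.4288, -0.0559, 0.1013]
eef_rot: [-0.002, 0.13, 0.991, 0.0]
wrist_force: [1.8, -1.0, -0.5]
gripper_width: 0.0851
```

```bash
sed -i 's|C(T\[i\]\[1\])/k|(C(T[i][1])+.5)/k-.5|; s|C(S\[i\]\[1\])/k|(C(S[i][1])+.5)/k-.5|' fit.py; python3 fit.py | head -9; python3 -c "
from h import *
pose()
for n in ('top','scene'):
  t=env.snapshot(n)
  for k,z in [('pad',.003)]:
   for d in env.masks_of(t,k)[:1]:
    c=max(cv2.findContours(d['region'].astype(np.uint8),0,2)[0],key=cv2.contourArea).reshape(-1,2)
    r=cv2.minAreaRect((pix2world(t,c,z)[:,:2]*1000).astype(np.float32)); print(n,k,d['p'],r)
"
```

```text
1 0 [ 0.5669 -0.1912 -0.731 ] rms 0.16
1 1 [ 0.5704 -0.188  -0.6996] rms 0.21
1 2 [ 0.5688 -0.1894 -0.7331] rms 0.61
2 0 [ 0.5095 -0.3339 -0.957 ] rms 0.22
2 1 [ 0.5135 -0.3319 -0.9717] rms 0.28
2 2 [ 0.5116 -0.3327 -0.9885] rms 0.64
3 0 [ 0.4424 -0.4547 -1.2475] rms 0.08
3 1 [ 0.4467 -0.453  -1.2843] rms 0.36
3 2 [ 0.4446 -0.4536 -1.2937] rms 0.69
t 21.1 tcp [429.4 -56.1 100.9] toolx yaw 165.04 z [-0.001  0.    -1.   ] F [ 0.1  0.5 -0.5] w 85.4 q [-0.32  0.16 -0.51  0.9  -0.   -0.06]
top pad 0.56 ((509.589111328125, -80.27787780761719), (80.03399658203125, 88.86627960205078), 75.40094757080078)
scene pad 0.87 ((472.22637939453125, -64.50511932373047), (84.76119232177734, 181.8158721923828), 74.69308471679688)
```

Emit:
arm_command([
  [0.025,0.039,0,0,0,0],
  [0.025,0.039,0,0,0,0],
  [0.025,0.039,0,0,0,0],
  [0.025,0.039,0,0,0,0],
  [0,0,-0.035,0,0,0],
  [0,0,-0.03,0,0,0],
  [0,0,-0.0105,0,0,0],
  [0,0,0,0,0,0],
], fingers=0.365)

```text
clock: 22.15
ee_pos: [0.5288, 0.0996, 0.0244]
eef_rot: [-0.002, 0.13, 0.991, -0.0]
wrist_force: [0.7, -0.6, 0.1]
gripper_width: 0.058
```

Emit:
arm_command([
  [0,0,-0.003,0,0,0],
  [0,0,0,0,0,0],
])

```text
clock: 22.35
ee_pos: [0.5306, 0.0994, 0.024]
eef_rot: [0.001, 0.13, 0.991, 0.0]
wrist_force: [-0.5, -0.7, 0.5]
gripper_width: 0.0579
```

Emit:
arm_command([
  [0,0,-0.002,0,0,0],
  [0,0,0,0,0,0],
])

```text
clock: 22.55
ee_pos: [0.5302, 0.0996, 0.0216]
eef_rot: [0.001, 0.13, 0.991, 0.0]
wrist_force: [0.6, -0.7, -0.4]
gripper_width: 0.0584
```

Emit:
arm_command([
  [0,0,-0.002,0,0,0],
  [0,0,0,0,0,0],
])

```text
clock: 22.75
ee_pos: [0.5299, 0.0997, 0.019]
eef_rot: [0.0, 0.13, 0.991, -0.0]
wrist_force: [-0.5, -0.2, -0.5]
gripper_width: 0.0583
```

Emit:
arm_command([
  [0,0,-0.002,0,0,0],
  [0,0,0,0,0,0],
])

```text
clock: 22.95
ee_pos: [0.5298, 0.0997, 0.0168]
eef_rot: [-0.0, 0.13, 0.991, -0.0]
wrist_force: [-0.2, -0.4, -0.3]
gripper_width: 0.0586
```

Emit:
arm_command([
  [0,0,-0.002,0,0,0],
  [0,0,0,0,0,0],
])

```text
clock: 23.15
ee_pos: [0.5298, 0.0997, 0.0147]
eef_rot: [-0.0, 0.13, 0.991, -0.0]
wrist_force: [0.4, -0.6, 0.2]
gripper_width: 0.0581
```

Emit:
arm_command([
  [0,0,-0.0015,0,0,0],
  [0,0,0,0,0,0],
])

```text
clock: 23.35
ee_pos: [0.53, 0.0998, 0.0143]
eef_rot: [0.0, 0.13, 0.991, 0.0]
wrist_force: [-3.7, -0.7, 11.4]
gripper_width: 0.0582
```

Emit:
arm_command([
  [0,0,-0.0015,0,0,0],
  [0,0,0,0,0,0],
])

```text
clock: 23.55
ee_pos: [0.53, 0.0997, 0.0142]
eef_rot: [0.001, 0.13, 0.991, 0.0]
wrist_force: [-9.3, -0.3, 29.5]
gripper_width: 0.0583
```

Emit:
arm_command([
  [0,0,-0.0015,0,0,0],
  [0,0,0,0,0,0],
])

```text
clock: 23.75
ee_pos: [0.53, 0.0998, 0.0141]
eef_rot: [0.001, 0.13, 0.992, 0.0]
wrist_force: [-15.2, -0.9, 46.3]
gripper_width: 0.0585
```

Fingertips touch the desk at TCP z ≈ 0.0143 with 58 mm opening, so I'll grip carriers at z ≈ 0.0165. Now mirror A.

Emit:
arm_command([
  [0,0,0.04,0,0,0],
  [0,0,0.0495,0,0,0],
  [0.035,-0.0092,0,0,0,0.0018],
  [0.035,-0.0092,0,0,0,0.0018],
  [0.035,-0.0092,0,0,0,0.0018],
  [0.0347,-0.0092,0,0,0,0.0018],
  [0,0,0,0,0,0],
], fingers=0.75)

```text
clock: 24.45
ee_pos: [0.6731, 0.0614, 0.0989]
eef_rot: [0.001, 0.127, 0.992, -0.0]
wrist_force: [0.6, 0.6, 0.2]
gripper_width: 0.0748
```

Emit:
arm_command([
  [0,0,-0.035,0,0,0],
  [0,0,-0.03,0,0,0],
  [0,0,-0.0125,0,0,0],
  [0,0,-0.006,0,0,0],
  [0,0,0,0,0,0],
  [0,0,0,0,0,0],
])

```text
clock: 25.05
ee_pos: [0.6703, 0.063, 0.0179]
eef_rot: [0.001, 0.127, 0.992, 0.0]
wrist_force: [0.7, -0.5, 0.7]
gripper_width: 0.0745
```

Emit:
arm_command([
  [0,0,0,0,0,0],
  [0,0,0,0,0,0],
  [0,0,0,0,0,0],
  [0,0,0,0,0,0],
  [0,0,0,0,0,0],
], fingers=-1, newtons=30)

```text
clock: 25.55
ee_pos: [0.6703, 0.0629, 0.0182]
eef_rot: [0.001, 0.127, 0.992, 0.0]
wrist_force: [-0.7, 1.0, 5.7]
gripper_width: 0.0547
```

```bash
python3 -c "
from h import *
pose()"
```

```text
t 25.6 tcp [670.3  62.9  18.2] toolx yaw 165.46 z [ 0.002 -0.    -1.   ] F [-0.7  1.   5.7] w 54.7 q [-0.03  0.6  -0.04  0.93  0.    0.22]
```

Emit:
arm_command([
  [0,0,0.01,0,0,0],
  [0,0,0.03,0,0,0],
  [0,0,0.04,0,0,0],
  [0,0,0.04,0,0,0],
])

```text
clock: 25.95
ee_pos: [0.6693, 0.0629, 0.1386]
eef_rot: [-0.0, 0.127, 0.992, -0.0]
wrist_force: [1.0, 0.5, 0.0]
gripper_width: 0.0543
```

Emit:
arm_command([
  [-0.0128,-0.0314,0,0,0,-0.0577],
  [-0.0128,-0.0314,0,0,0,-0.0577],
  [-0.0128,-0.0314,0,0,0,-0.0577],
  [-0.0128,-0.0314,0,0,0,-0.0577],
  [-0.0128,-0.0314,0,0,0,-0.0577],
  [-0.0128,-0.0314,0,0,0,-0.0577],
  [-0.0128,-0.0314,0,0,0,-0.0577],
  [-0.0128,-0.0314,0,0,0,-0.0577],
])

```text
clock: 26.75
ee_pos: [0.5667, -0.1895, 0.1377]
eef_rot: [0.001, 0.351, 0.936, -0.0]
wrist_force: [0.1, -0.3, -1.1]
gripper_width: 0.0545
```

Emit:
arm_command([
  [0,0,0,-0.0918,-0.1057,0],
  [0,0,0,-0.0918,-0.1057,0],
  [0,0,0,0,0,0],
  [0,0,0,0,0,0],
  [0,0,0,0,0,0],
])

```text
clock: 27.25
ee_pos: [0.5687, -0.1888, 0.138]
eef_rot: [0.131, 0.347, 0.928, -0.048]
wrist_force: [0.3, -0.0, 0.4]
gripper_width: 0.0545
```

```bash
cat > seatgo.py <<'E'
import sys
from h import *
from fit import seat
ST={1:(.5688,-.1894,-.715),2:(.5116,-.3330,-.965),3:(.4447,-.4538,-1.266)}
i=int(sys.argv[1]); up=float(sys.argv[2]); h=float(sys.argv[3])  # up-slope offset, back height over points
back=float(sys.argv[4])  # back plane ahead of tcp
A,o0=seat(*ST[i]); o,M=pose()
tgt=o0+A@np.array([up,0,h+back]); print('tgt',tgt.round(4),'delta',(tgt-o['ee_pos']).round(4),'in seat frame (cur-seat)',((o['ee_pos']-o0)@A).round(4))
G=np.c_[-A[:,0],A[:,1],-A[:,2]]; print('rotvec',R.from_matrix(G@M.T).as_rotvec().round(4))
E
python3 seatgo.py 1 .004 .0015 .0182
```

```text
t 27.2 tcp [ 568.7 -188.8  138. ] toolx yaw 139.01 z [ 0.209 -0.181 -0.961] F [ 0.3 -0.   0.4] w 54.5 q [-0.42  0.25 -0.32  0.73 -0.08  0.28]
tgt [ 0.5676 -0.1884  0.067 ] delta [-0.0011  0.0005 -0.071 ] in seat frame (cur-seat) [0.0247 0.0004 0.0876]
rotvec [-0.0007  0.0003  0.0003]
```

Emit:
arm_command([
  [-0.0011,0.0008,-0.02,0,0,0],
  [-0.0011,0.0008,-0.02,0,0,0],
  [-0.0011,0.0008,-0.0209,0,0,0],
  [0,0,0,0,0,0],
  [0,0,0,0,0,0],
])

```text
clock: 27.75
ee_pos: [0.565, -0.1864, 0.0759]
eef_rot: [0.13, 0.347, 0.928, -0.049]
wrist_force: [0.3, -0.6, -0.6]
gripper_width: 0.0543
```

```bash
python3 seatgo.py 1 .004 .0015 .0182; python3 -c "
from h import *
s=env.snapshot('scene'); u,v=proj(s,np.array([.569,-.189,.055]))[0].astype(int); print(u-35,v-35)
cv2.imwrite('pics/s1.png',cv2.resize(s['frame'][v-35:v+35,u-35:u+35,::-1],(560,560),interpolation=2))"
```

```text
t 27.8 tcp [ 565.  -186.4   75.9] toolx yaw 139.0 z [ 0.208 -0.181 -0.961] F [ 0.3 -0.6 -0.6] w 54.3 q [-0.42  0.31 -0.43  0.57 -0.08  0.28]
tgt [ 0.5676 -0.1884  0.067 ] delta [ 0.0026 -0.0019 -0.0089] in seat frame (cur-seat) [ 0.0034 -0.0002  0.0291]
rotvec [-0.0007 -0.0008  0.0006]
181 181
```

View pics/s1.png

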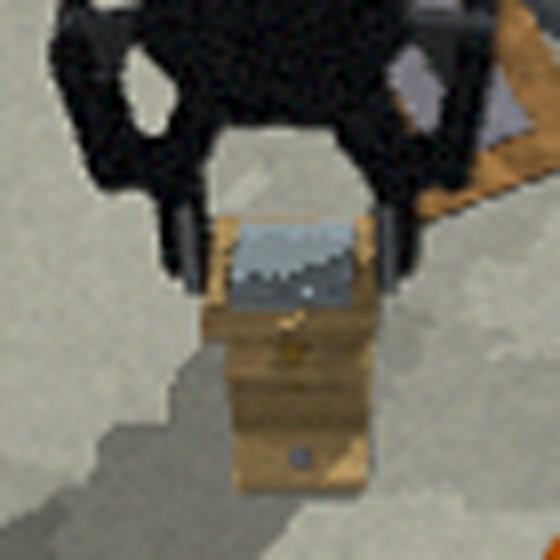

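The mirror is level over the seat: carrier mid at x≈290, upper ball at (290,350), tile up. Lower and release.

Emit:
arm_command([
  [0.0014,-0.001,-0.0047,0,0,0],
  [0.0013,-0.001,-0.0047,0,0,0],
  [0,0,0,0,0,0],
  [0,0,0,0,0,0],
])

```text
clock: 28.2
ee_pos: [0.5666, -0.1879, 0.0662]
eef_rot: [0.131, 0.347, 0.928, -0.049]
wrist_force: [-0.4, -1.0, 0.2]
gripper_width: 0.0541
```

```bash
python3 seatgo.py 1 .004 .001 .0182
```

```text
t 28.2 tcp [ 566.6 -187.9   66.2] toolx yaw 139.0 z [ 0.209 -0.181 -0.961] F [-0.4 -1.   0.2] w 54.1 q [-0.42  0.32 -0.44  0.54 -0.08  0.28]
tgt [ 0.5677 -0.1884  0.0666] delta [ 0.0011 -0.0005  0.0003] in seat frame (cur-seat) [ 0.0028 -0.0003  0.0192]
rotvec [-0.0001 -0.      0.0005]
```

Emit:
arm_command([
  [0,0,0,0,0,0],
  [0,0,0,0,0,0],
  [0,0,0,0,0,0],
  [0,0,0,0,0,0],
  [-0.0042,0.0036,0.0192,0,0,0],
  [-0.0084,0.0072,0.0384,0,0,0],
  [-0.0084,0.0072,0.0384,0,0,0],
], fingers=0.8)

```text
clock: 28.9
ee_pos: [0.5449, -0.1695, 0.1626]
eef_rot: [0.13, 0.347, 0.928, -0.049]
wrist_force: [0.9, -0.3, 0.2]
gripper_width: 0.0769
```

Emit:
arm_command([
  [-0.01,0.03,0.01,0.0918,0.1057,0],
  [-0.01,0.03,0,0.0918,0.1057,0],
  [-0.01,0.04,0,0,0,0],
  [0,0,0,0,0,0],
])

```text
clock: 29.3
ee_pos: [0.5149, -0.067, 0.172]
eef_rot: [-0.001, 0.349, 0.937, 0.0]
wrist_force: [0.2, -0.2, 0.2]
gripper_width: 0.0771
```

```bash
python3 -c "
from h import *
look('s1b.png',np.array([.569,-.189,.05]),25)
mirrors()"
```

```text
t 29.3 tcp [514.9 -67.  172. ] toolx yaw 139.14 z [-0.001  0.001 -1.   ] F [ 0.2 -0.2  0.2] w 77.1 q [-0.29  0.24 -0.2   1.13  0.    0.42]
org 274 176 scale 8.0
org 192 193 scale 8.0
83 212 [140. 150. 153.] top xy+corr [534.9 386.6] [58. 57.] 21.1
139 185 [156. 168. 170.] top xy+corr [611.6 241. ] [57. 57.] 15.3
94 161 [168. 127.  41.] top xy+corr [673.2 361.3] [36. 37.] 66.4
181 130 [183. 150.  96.] top xy+corr [764.2 131.3] [ 34. 151.] 66.5
```

View pics/s1b.png

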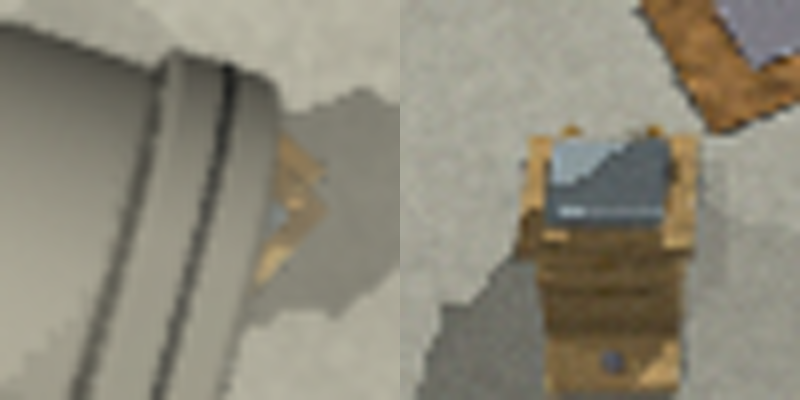

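Mirror A sits in stand 1: both pin tops show at (571,133) and (652,131) just beyond its lower edge, and it is centred between them. Next, mirror B.

Emit:
arm_command([
  [0.0121,0.0385,0,0,0,-0.0738],
  [0.0121,0.0385,0,0,0,-0.0738],
  [0.0121,0.0385,0,0,0,-0.0738],
  [0.0121,0.0385,0,0,0,-0.0738],
  [0.0121,0.0385,0,0,0,-0.0738],
  [0.0121,0.0385,0,0,0,-0.0738],
  [0.0121,0.0385,0,0,0,-0.0738],
  [0.012,0.0385,0,0,0,-0.0738],
])

```text
clock: 30.25
ee_pos: [0.6133, 0.2388, 0.1722]
eef_rot: [0.0, 0.609, 0.793, 0.0]
wrist_force: [0.9, -0.7, -0.5]
gripper_width: 0.0771
```

Emit:
arm_command([
  [0,0,-0.04,0,0,0],
  [0,0,-0.04,0,0,0],
  [0,0,-0.04,0,0,0],
  [0,0,0,0,0,0],
  [0,0,0,0,0,0],
])

```text
clock: 30.75
ee_pos: [0.6128, 0.2374, 0.0526]
eef_rot: [-0.0, 0.608, 0.794, -0.0]
wrist_force: [0.5, 0.5, 0.1]
gripper_width: 0.077
```

```bash
python3 -c "
from h import *
pose()"
```

```text
t 30.8 tcp [612.8 237.4  52.6] toolx yaw 105.13 z [-0.001 -0.    -1.   ] F [0.5 0.5 0.1] w 77.0 q [ 0.24  0.55 -0.04  0.98 -0.    1.55]
```

Emit:
arm_command([
  [-0.001,0.0036,-0.015,0,0,0.003],
  [0,0,-0.012,0,0,0],
  [0,0,-0.0077,0,0,0],
  [0,0,0,0,0,0],
  [0,0,0,0,0,0],
])

```text
clock: 31.25
ee_pos: [0.6117, 0.2416, 0.0182]
eef_rot: [0.0, 0.606, 0.795, 0.0]
wrist_force: [-0.3, 0.1, -0.3]
gripper_width: 0.0767
```

Emit:
arm_command([
  [0,0,0,0,0,0],
  [0,0,0,0,0,0],
  [0,0,0,0,0,0],
  [0,0,0,0,0,0],
  [0,0,0,0,0,0],
], fingers=-1, newtons=30)

```text
clock: 31.75
ee_pos: [0.6117, 0.2418, 0.0185]
eef_rot: [0.0, 0.606, 0.795, 0.0]
wrist_force: [-1.3, -1.0, 6.0]
gripper_width: 0.0544
```

```bash
python3 -c "
from h import *
pose()"
```

```text
t 31.8 tcp [611.7 241.8  18.5] toolx yaw 105.35 z [ 0.001  0.    -1.   ] F [-1.3 -1.   6. ] w 54.4 q [ 0.25  0.58 -0.08  0.91 -0.    1.55]
```

Emit:
arm_command([
  [0,0,0.01,0,0,0],
  [0,0,0.04,0,0,0],
  [0,0,0.045,0,0,0],
  [0,0,0.035,0,0,0],
  [-0.0077,-0.0442,0,0,0,0.026],
  [-0.0077,-0.0442,0,0,0,0.026],
  [-0.0077,-0.0442,0,0,0,0.026],
  [-0.0077,-0.0442,0,0,0,0.026],
])

```text
clock: 32.55
ee_pos: [0.5801, 0.0636, 0.1485]
eef_rot: [0.0, 0.563, 0.826, 0.0]
wrist_force: [0.1, -0.2, -0.2]
gripper_width: 0.0545
```

Emit:
arm_command([
  [-0.0077,-0.0442,0,0,0,0.026],
  [-0.0077,-0.0442,0,0,0,0.026],
  [-0.0077,-0.0442,0,0,0,0.026],
  [-0.0077,-0.0442,0,0,0,0.026],
  [-0.0077,-0.0442,0,0,0,0.026],
  [-0.0077,-0.0442,0,0,0,0.026],
  [-0.0077,-0.0442,0,0,0,0.026],
  [-0.0077,-0.0442,0,0,0,0.026],
])

```text
clock: 33.35
ee_pos: [0.5184, -0.2905, 0.1485]
eef_rot: [0.001, 0.475, 0.88, -0.0]
wrist_force: [1.1, 0.0, -1.1]
gripper_width: 0.0543
```

Emit:
arm_command([
  [-0.0077,-0.0442,0,0,0,0.026],
  [0,0,0,-0.1151,-0.0797,0],
  [0,0,0,-0.1151,-0.0797,0],
  [0,0,0,0,0,0],
  [0,0,0,0,0,0],
])

```text
clock: 33.85
ee_pos: [0.511, -0.3322, 0.1487]
eef_rot: [0.123, 0.459, 0.877, -0.064]
wrist_force: [0.6, -0.3, -0.4]
gripper_width: 0.0542
```

```bash
python3 seatgo.py 2 .004 .012 .0185
```

```text
t 33.9 tcp [ 511.  -332.2  148.7] toolx yaw 124.75 z [ 0.157 -0.225 -0.962] F [ 0.6 -0.3 -0.4] w 54.2 q [-0.68  0.26 -0.28  0.76 -0.08  0.27]
tgt [ 0.509  -0.3292  0.0774] delta [-0.002   0.0029 -0.0713] in seat frame (cur-seat) [ 0.0271 -0.      0.0981]
rotvec [-0.0017 -0.0009 -0.0008]
```

Emit:
arm_command([
  [-0.001,0.001,-0.03,0,0,0],
  [-0.001,0.001,-0.03,0,0,0],
  [0,0.0009,-0.0113,0,0,0],
  [0,0,0,0,0,0],
  [0.0009,-0.0013,-0.0053,0,0,0],
  [0.0008,-0.0012,-0.0053,0,0,0],
  [0,0,0,0,0,0],
  [0,0,0,0,0,0],
])

```text
clock: 34.65
ee_pos: [0.5116, -0.333, 0.0666]
eef_rot: [0.124, 0.459, 0.877, -0.065]
wrist_force: [0.2, 0.2, 2.5]
gripper_width: 0.054
```

```bash
python3 seatgo.py 2 .004 .001 .0185
```

```text
t 34.6 tcp [ 511.6 -333.    66.6] toolx yaw 124.71 z [ 0.159 -0.228 -0.961] F [0.2 0.2 2.5] w 54.0 q [-0.68  0.34 -0.41  0.55 -0.08  0.28]
tgt [ 0.5107 -0.3317  0.0668] delta [-0.0009  0.0013  0.0003] in seat frame (cur-seat) [ 0.0054 -0.      0.0188]
rotvec [ 0.0012  0.0013 -0.0001]
```

Emit:
arm_command([
  [0,0,0,0,0,0],
  [0,0,0,0,0,0],
  [0,0,0,0,0,0],
  [0,0,0,0,0,0],
  [-0.0031,0.0045,0.0192,0,0,0],
  [-0.0063,0.0091,0.0384,0,0,0],
  [-0.0063,0.0091,0.0384,0,0,0],
], fingers=0.8)

```text
clock: 35.35
ee_pos: [0.4946, -0.3093, 0.1619]
eef_rot: [0.123, 0.46, 0.877, -0.065]
wrist_force: [0.3, -0.7, 0.4]
gripper_width: 0.0767
```

Emit:
arm_command([
  [0,0.04,0,0.1151,0.0797,0],
  [0,0.04,0,0.1151,0.0797,0],
  [0.0028,0.044,0,0,0,-0.0169],
  [0.0028,0.044,0,0,0,-0.0169],
  [0.0028,0.044,0,0,0,-0.0169],
  [0.0028,0.044,0,0,0,-0.0169],
  [0.0028,0.044,0,0,0,-0.0169],
  [0.0028,0.044,0,0,0,-0.0169],
])

```text
clock: 36.15
ee_pos: [0.5119, 0.036, 0.1617]
eef_rot: [0.0, 0.509, 0.861, 0.0]
wrist_force: [0.6, -0.3, 1.5]
gripper_width: 0.077
```

Emit:
arm_command([
  [0.0028,0.044,0,0,0,-0.0169],
  [0.0028,0.044,0,0,0,-0.0169],
  [0.0028,0.044,0,0,0,-0.0169],
  [0.0028,0.044,0,0,0,-0.0169],
  [0.0028,0.044,0,0,0,-0.0169],
  [0.0028,0.044,0,0,0,-0.0169],
  [0.0028,0.044,0,0,0,-0.0169],
  [0.0028,0.044,0,0,0,-0.0169],
])

```text
clock: 36.95
ee_pos: [0.5342, 0.3881, 0.1615]
eef_rot: [0.0, 0.566, 0.825, -0.0]
wrist_force: [0.1, 0.4, 0.4]
gripper_width: 0.0765
```

```bash
python3 -c "
from h import *
pose(); mirrors()
look('s2.png',np.array([.50,-.30,.04]),60)"
```

```text
t 37.0 tcp [534.2 388.1 161.5] toolx yaw 111.13 z [ 0. -0. -1.] F [0.1 0.4 0.4] w 76.5 q [ 0.5   0.48  0.14  1.23 -0.    1.7 ]
83 212 [158. 169. 172.] top xy+corr [534.8 386.5] [58. 57.] 21.1
95 161 [172. 130.  42.] top xy+corr [673.1 361.2] [36. 37.] 66.4
181 130 [189. 156.  99.] top xy+corr [764.2 131.1] [ 34. 151.] 66.2
t 37.0 tcp [534.  393.7 160.8] toolx yaw 111.24 z [ 0.     0.003 -1.   ] F [-4.   0.7 -0.9] w 76.5 q [0.51 0.48 0.14 1.23 0.   1.71]
org 281 169 scale 3.3333333333333335
org 107 167 scale 3.3333333333333335
```

View pics/s2.png

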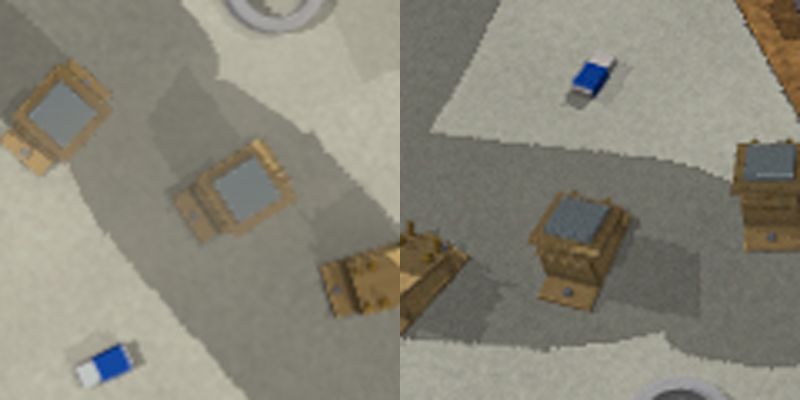

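Mirrors A and B both lie square on their stands at (62,113) and (247,187) in the top crop, with stand 3 free. Now mirror C.

Emit:
arm_command([
  [0,0,-0.03,0,0,0],
  [0,0,-0.04,0,0,0],
  [0,0,-0.035,0,0,0],
  [0,0,0,0,0,0],
  [0,0,0,0,0,0],
])

```text
clock: 37.6
ee_pos: [0.5346, 0.3854, 0.0572]
eef_rot: [-0.0, 0.566, 0.825, -0.0]
wrist_force: [-0.9, 0.1, 0.7]
gripper_width: 0.0766
```

```bash
python3 -c "
from h import *
pose()"
```

```text
t 37.6 tcp [534.6 385.4  57.2] toolx yaw 111.11 z [-0.001 -0.    -1.   ] F [-0.9  0.1  0.7] w 76.6 q [ 0.5   0.55 -0.03  1.   -0.    1.7 ]
```

Emit:
arm_command([
  [0,0.001,-0.018,0,0,0],
  [0,0,-0.013,0,0,0],
  [0,0,-0.008,0,0,0],
  [0,0,0,0,0,0],
  [0,0,0,0,0,0],
])

```text
clock: 38.1
ee_pos: [0.5347, 0.3873, 0.0182]
eef_rot: [0.0, 0.565, 0.825, 0.0]
wrist_force: [-0.6, 0.5, 0.1]
gripper_width: 0.077
```

Emit:
arm_command([
  [0,0,0,0,0,0],
  [0,0,0,0,0,0],
  [0,0,0,0,0,0],
  [0,0,0,0,0,0],
  [0,0,0,0,0,0],
], fingers=-1, newtons=30)

```text
clock: 38.6
ee_pos: [0.5348, 0.3874, 0.0187]
eef_rot: [0.0, 0.565, 0.825, 0.001]
wrist_force: [-1.2, -0.8, 5.3]
gripper_width: 0.0545
```

```bash
python3 -c "
from h import *
pose()"
```

```text
t 38.6 tcp [534.8 387.4  18.7] toolx yaw 111.16 z [ 0.001  0.001 -1.   ] F [-1.2 -0.8  5.3] w 54.5 q [ 0.5   0.58 -0.08  0.91 -0.    1.7 ]
```

Emit:
arm_command([
  [0,0,0.01,0,0,0],
  [0,0,0.04,0,0,0],
  [0,0,0.045,0,0,0],
  [0,0,0.035,0,0,0],
  [-0.0047,-0.0443,0,0,0,-0.0034],
  [-0.0047,-0.0443,0,0,0,-0.0034],
  [-0.0047,-0.0443,0,0,0,-0.0034],
  [-0.0047,-0.0443,0,0,0,-0.0034],
])

```text
clock: 39.4
ee_pos: [0.5152, 0.2086, 0.1485]
eef_rot: [0.0, 0.571, 0.821, 0.0]
wrist_force: [0.9, -1.2, -0.6]
gripper_width: 0.0541
```

Emit:
arm_command([
  [-0.0047,-0.0443,0,0,0,-0.0034],
  [-0.0047,-0.0443,0,0,0,-0.0034],
  [-0.0047,-0.0443,0,0,0,-0.0034],
  [-0.0047,-0.0443,0,0,0,-0.0034],
  [-0.0047,-0.0443,0,0,0,-0.0034],
  [-0.0047,-0.0443,0,0,0,-0.0034],
  [-0.0047,-0.0443,0,0,0,-0.0034],
  [-0.0047,-0.0443,0,0,0,-0.0034],
])

```text
clock: 40.2
ee_pos: [0.4776, -0.1462, 0.1486]
eef_rot: [0.001, 0.582, 0.813, 0.0]
wrist_force: [0.5, -0.6, -1.0]
gripper_width: 0.054
```

Emit:
arm_command([
  [-0.0047,-0.0443,0,0,0,-0.0034],
  [-0.0047,-0.0443,0,0,0,-0.0034],
  [-0.0047,-0.0443,0,0,0,-0.0034],
  [-0.0047,-0.0443,0,0,0,-0.0034],
  [-0.0047,-0.0443,0,0,0,-0.0034],
  [-0.0047,-0.0443,0,0,0,-0.0034],
  [-0.0047,-0.0443,0,0,0,-0.0034],
  [0,0,0,0,0,0],
])

```text
clock: 41.0
ee_pos: [0.444, -0.4596, 0.1475]
eef_rot: [0.001, 0.593, 0.805, -0.001]
wrist_force: [0.0, -0.4, -0.1]
gripper_width: 0.0543
```

Emit:
arm_command([
  [0,0,0,-0.1336,-0.042,0],
  [0,0,0,-0.1336,-0.042,0],
  [0,0,0,0,0,0],
  [0,0,0,0,0,0],
])

```text
clock: 41.4
ee_pos: [0.4452, -0.4535, 0.1489]
eef_rot: [0.112, 0.585, 0.799, -0.082]
wrist_force: [1.0, -0.4, 0.2]
gripper_width: 0.0542
```

```bash
python3 seatgo.py 3 .004 .012 .0187
```

```text
t 41.4 tcp [ 445.2 -453.5  148.9] toolx yaw 107.51 z [ 0.083 -0.262 -0.962] F [ 1.  -0.4  0.2] w 54.2 q [-0.88  0.31 -0.21  0.79 -0.1   0.37]
tgt [ 0.4433 -0.4494  0.0776] delta [-0.0019  0.0041 -0.0713] in seat frame (cur-seat) [0.028  0.0006 0.0979]
rotvec [-0.0018 -0.0002 -0.001 ]
```

Emit:
arm_command([
  [-0.0006,0.0014,-0.03,0,0,0],
  [-0.0006,0.0014,-0.03,0,0,0],
  [-0.0007,0.0013,-0.0113,0,0,0],
  [0,0,0,0,0,0],
  [0.0005,-0.0014,-0.0051,0,0,0],
  [0.0004,-0.0014,-0.005,0,0,0],
  [0,0,0,0,0,0],
  [0,0,0,0,0,0],
])

```text
clock: 42.2
ee_pos: [0.4443, -0.4534, 0.0668]
eef_rot: [0.113, 0.586, 0.798, -0.083]
wrist_force: [0.6, -0.6, 0.1]
gripper_width: 0.0542
```

```bash
python3 seatgo.py 3 .004 .0015 .0187
```

```text
t 42.2 tcp [ 444.3 -453.4   66.8] toolx yaw 107.45 z [ 0.083 -0.264 -0.961] F [ 0.6 -0.6  0.1] w 54.2 q [-0.88  0.38 -0.34  0.59 -0.1   0.37]
tgt [ 0.4442 -0.4521  0.0675] delta [-0.0001  0.0013  0.0008] in seat frame (cur-seat) [ 0.005  -0.0002  0.0191]
rotvec [0.0006 0.0004 0.0001]
```

Emit:
arm_command([
  [0,0,0,0,0,0],
  [0,0,0,0,0,0],
  [0,0,0,0,0,0],
  [0,0,0,0,0,0],
  [-0.0017,0.0053,0.0192,0,0,0],
  [-0.0033,0.0105,0.0384,0,0,0],
  [-0.0033,0.0105,0.0384,0,0,0],
], fingers=0.8)

```text
clock: 42.9
ee_pos: [0.4353, -0.4262, 0.1626]
eef_rot: [0.112, 0.586, 0.798, -0.082]
wrist_force: [0.2, -0.9, 1.0]
gripper_width: 0.0765
```

Emit:
arm_command([
  [0,0.03,0.01,0.1336,0.042,0],
  [0,0.04,0.01,0.1336,0.042,0],
  [0,0.045,0.01,0,0,0],
  [0,0.045,0,0,0,0],
  [0,0.045,0,0,0,0],
  [0,0.045,0,0,0,0],
  [0,0.045,0,0,0,0],
  [0,0.045,0,0,0,0],
])

```text
clock: 43.7
ee_pos: [0.4355, -0.0852, 0.1924]
eef_rot: [0.0, 0.592, 0.806, 0.0]
wrist_force: [0.3, 0.3, -0.8]
gripper_width: 0.0771
```

Emit:
arm_command([
  [0,0.045,0,0,0,0],
  [0,0.045,0,0,0,0],
  [0,0.045,0,0,0,0],
  [0,0.045,0,0,0,0],
  [0,0.045,0,0,0,0],
  [0,0.045,0,0,0,0],
  [0,0.03,0,0,0,0],
  [0,0,0,0,0,0],
])

```text
clock: 44.5
ee_pos: [0.4355, 0.2162, 0.1921]
eef_rot: [-0.0, 0.59, 0.807, 0.0]
wrist_force: [0.2, 0.1, -0.4]
gripper_width: 0.0767
```

```bash
cat > chk.py <<'E'
from h import *
from fit import seat
from seatgo_st import ST
t=env.snapshot('top'); s=env.snapshot('scene'); out=[]
off={'top':np.array([.0015,.002,0]),'scene':np.array([-.0012,-.0012,0])}
for nm,p in (('top',t),('scene',s)):
    f=np.ascontiguousarray(p['frame'][:,:,::-1]); k=6; row=[]
    for i in (1,2,3):
        A,o=seat(*ST[i])
        u,v=proj(p,o)[0].astype(int); g=cv2.resize(f[v-20:v+20,u-20:u+20],None,fx=k,fy=k,interpolation=2)
        for h,x in ((28,.006),(19,.012)):
            q=np.array([[h,h,0],[h,-h,0],[-h,-h,0],[-h,h,0]])/1000; q[:,2]=x
            w=(proj(p,q@A.T+o-off[nm])-[u-20,v-20]+.5)*k-.5
            cv2.polylines(g,[w.round().astype(np.int32)],True,(0,0,255) if h==28 else (0,255,0),1)
        row.append(g)
    out.append(np.hstack(row))
cv2.imwrite('pics/chk.png',np.vstack(out))
for nm,p in (('top',t),('scene',s)):
  for k,z in (('lifter_grip',.004),('pad',.003)):
    for d in env.masks_of(p,k)[:1]:
      c=max(cv2.findContours(d['region'].astype(np.uint8),0,2)[0],key=cv2.contourArea).reshape(-1,2)
      r=cv2.minAreaRect((pix2world(p,c,z)[:,:2]*1000).astype(np.float32)); print(nm,k,round(d['p'],2),np.round(r[0]),np.round(r[1]),round(r[2],1))
E
grep '^ST=' seatgo.py > seatgo_st.py; python3 chk.py
```

```text
top lifter_grip 0.58 [458. -45.] [ 36. 141.] 71.1
top pad 0.83 [466. -69.] [ 83. 183.] 75.7
scene lifter_grip 0.76 [454. -38.] [ 39. 160.] 71.5
scene pad 0.71 [470. -65.] [ 81. 183.] 75.7
```

View pics/chk.png

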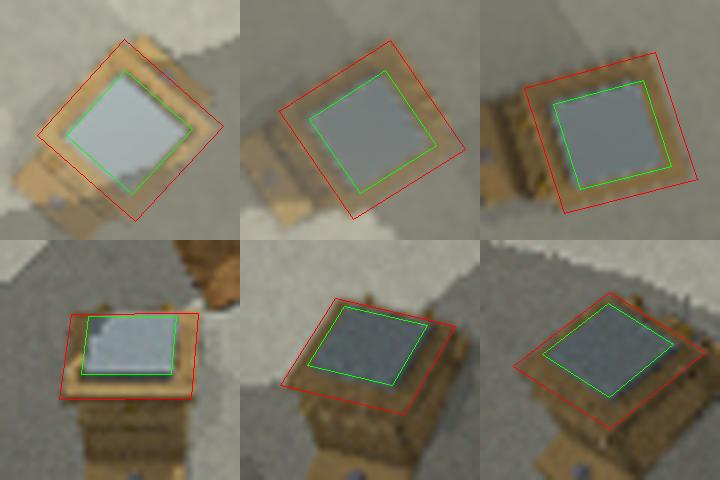

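The overlays show all three mirrors seated to within a pixel. The lifter was knocked about 21 mm across its pad, still inside the limit but close to it, so I'll re-place it.

Emit:
arm_command([
  [-0.0017,-0.0308,-0.01,0,0,0.1169],
  [-0.0017,-0.0308,-0.01,0,0,0.1169],
  [-0.0017,-0.0308,-0.01,0,0,0.1169],
  [-0.0017,-0.0308,-0.01,0,0,0.1169],
  [-0.0017,-0.0308,-0.01,0,0,0.1169],
  [-0.0017,-0.0308,-0.01,0,0,0.1169],
  [-0.0018,-0.0307,-0.01,0,0,0.1169],
  [-0.0018,-0.0307,-0.01,0,0,0.1169],
], fingers=1)

```text
clock: 45.6
ee_pos: [0.4216, -0.0352, 0.1121]
eef_rot: [0.0, 0.163, 0.987, -0.0]
wrist_force: [0.6, 0.1, 0.1]
gripper_width: 0.0855
```

Emit:
arm_command([
  [0,0,-0.03,0,0,0],
  [0,0,0,0,0,0],
  [0,0,0,0,0,0],
])

```text
clock: 45.9
ee_pos: [0.4216, -0.0334, 0.0825]
eef_rot: [-0.001, 0.166, 0.986, 0.0]
wrist_force: [0.5, -0.4, 0.3]
gripper_width: 0.0855
```

```bash
python3 -c "
from h import *
pose()"
```

```text
t 45.9 tcp [421.6 -33.4  82.5] toolx yaw 160.93 z [-0.001  0.    -1.   ] F [ 0.5 -0.4  0.3] w 85.5 q [-0.28  0.17 -0.56  0.84  0.    0.05]
```

Emit:
arm_command([
  [0,0.003,-0.03,0,0,0],
  [0,0,-0.018,0,0,0],
  [0,0,-0.005,0,0,0],
  [0,0,0,0,0,0],
])

```text
clock: 46.3
ee_pos: [0.4223, -0.0298, 0.0298]
eef_rot: [0.0, 0.164, 0.986, 0.0]
wrist_force: [-0.3, -0.0, -0.1]
gripper_width: 0.0855
```

Emit:
arm_command([
  [0,0,0,0,0,0],
  [0,0,0,0,0,0],
  [0,0,0,0,0,0],
  [0,0,0,0,0,0],
  [0,0,0,0,0,0],
  [0,0,0,0,0,0],
  [0,0,0,0,0,0],
], fingers=-1, newtons=60)

```text
clock: 47.0
ee_pos: [0.4223, -0.0302, 0.0296]
eef_rot: [0.0, 0.165, 0.986, -0.0]
wrist_force: [-1.4, 0.7, 5.4]
gripper_width: 0.0172
```

Emit:
arm_command([
  [0,0,0.02,0,0,0],
  [0.0028,-0.0087,0,0,0,0.027],
  [0.0028,-0.0087,0,0,0,0.027],
  [0.0028,-0.0087,0,0,0,0.027],
  [0,0,0,0,0,0],
  [0,0,0,0,0,0],
])

```text
clock: 47.6
ee_pos: [0.4302, -0.0561, 0.0491]
eef_rot: [-0.0, 0.125, 0.992, 0.0]
wrist_force: [0.8, 0.1, -1.3]
gripper_width: 0.0171
```

```bash
python3 -c "
from h import *
pose()"
```

```text
t 47.6 tcp [430.2 -56.1  49.1] toolx yaw 165.61 z [-0.  0. -1.] F [ 0.8  0.1 -1.3] w 17.1 q [-0.32  0.23 -0.59  0.75  0.   -0.07]
```

Emit:
arm_command([
  [0,0,-0.012,0,0,0],
  [0,0,-0.007,0,0,0],
  [0,0,0,0,0,0],
])

```text
clock: 47.9
ee_pos: [0.4299, -0.0557, 0.0297]
eef_rot: [-0.001, 0.125, 0.992, 0.0]
wrist_force: [-0.2, 0.1, -1.6]
gripper_width: 0.017
```

Emit:
arm_command([
  [0,0,0,0,0,0],
  [0,0,0,0,0,0],
  [0,0,0,0,0,0],
  [0,0,0.002,0,0,0],
  [0,0,0.03,0,0,0],
  [0,0,0.04,0,0,0],
  [0,0.02,0.04,0,0,0],
], fingers=1)

```text
clock: 48.6
ee_pos: [0.4304, -0.037, 0.1436]
eef_rot: [-0.0, 0.126, 0.992, -0.0]
wrist_force: [0.5, -0.2, -0.2]
gripper_width: 0.0853
```

Emit:
arm_command([
  [0,0.045,0,0,0,0],
  [0,0.045,0,0,0,0],
  [0,0.045,0,0,0,0],
  [0,0.045,0,0,0,0],
  [0,0.045,0,0,0,0],
  [0,0.045,0,0,0,0],
  [0,0,0,0,0,0],
  [0,0,0,0,0,0],
])

```text
clock: 49.4
ee_pos: [0.43, 0.2347, 0.1421]
eef_rot: [-0.0, 0.123, 0.992, -0.0]
wrist_force: [0.2, -1.3, 0.1]
gripper_width: 0.0851
```

```bash
python3 chk.py; python3 -c "
from h import *
pose(); t=env.snapshot('top'); s=env.snapshot('scene')
cv2.imwrite('pics/fin.png',np.hstack([cv2.resize(t['frame'][130:290,200:440,::-1],(480,320),interpolation=2),cv2.resize(s['frame'][100:300,60:260,::-1],(320,320),interpolation=2)]))"
```

```text
top lifter_grip 0.84 [468. -69.] [ 37. 139.] 76.6
top pad 0.56 [466. -68.] [ 80. 180.] 75.0
scene lifter_grip 0.78 [462. -61.] [ 38. 158.] 75.2
scene pad 0.57 [469. -66.] [ 82. 182.] 74.0
t 49.7 tcp [430.7 232.8 142.3] toolx yaw 165.57 z [ 0. -0. -1.] F [-1.   0.3  0.4] w 85.4 q [ 0.32  0.22 -0.32  1.03 -0.    0.58]
```

View pics/fin.png

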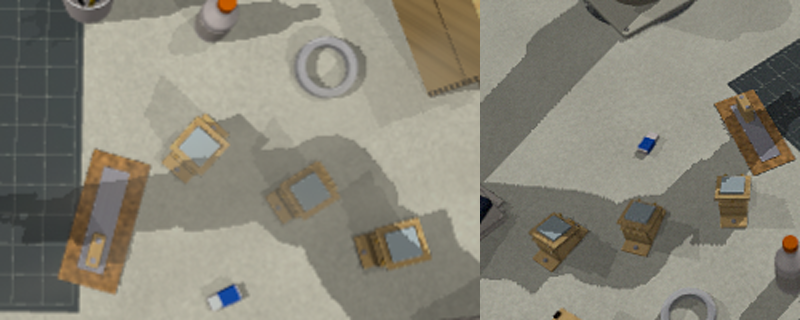

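The final view shows the lifter centred along its pad at (105,210), grip at the near end and blade pointing the original way. The three mirrors sit in their stands at (197,145), (310,192) and (405,243), and the bystanders are in place. Handing in.

```bash
python3 -c "
from h import *
print(env.hand_in()); pose()"
```

```text
the job is handed in; nothing more can be done
None
the job is handed in; nothing more can be done
```

All three mirrors are face up and seated, each in its own stand, and the lifter is back along its pad. I handed in at about 50 s of the 210 s; the hand-in gave no verdict.

**How it went:**
- I flipped each mirror with the blade tip under its overhang and put the lifter back on its pad. Then I gripped each carrier by its sides and let it slide down onto the pins.
- No finger touched a mirror while it was face down.
- The lifter was knocked about 21 mm across its pad partway through, so I gripped it again and re-centred it.

**Last checks:**
- **Mirrors:** they matched the expected seated outlines to within about one pixel (2–3 mm) in both cameras. The top and side cameras disagree by a few mm, so I can't state the fit more tightly than that. The loads on the brass points can't be measured from pictures.
- **Lifter:** the top camera puts it within about 2 mm and 2° of the pad. The side camera reads about 9 mm off, because the grip block's height shifts its reading.
- **Bystanders:** the ones near the stands look unmoved in the last picture. The offcut and padlock measured unchanged before the last mirror was picked up. I did not measure the pencil cup, glue, tape or eraser again.

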